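# Sort the soil-test ware and start the incubation timer

### The arm

A 6-joint arm with a two-finger parallel gripper is mounted at the origin on the work surface. World frame = base frame: x ahead of the robot, y to its left, z up, the work surface at z = 0. Lengths are in m, angles in rad, forces in N, time in s.
With the tool pointing down it reaches from about 0.25 to 0.775 m from the base axis. Payload 8.9 kg.
Tool frame: the origin (TCP) lies at the centre of the arm's flange, where the gripper is bolted on; the fingertips stand 173 mm ahead of it and the grasp point (between the pads) lies 155 mm ahead of it (arm.tip_extent is the z of the fingertips in the tool frame, in m); z points along the fingers, y is the direction in which the jaws open and shut (so a half turn about z gives the same grasp; the last joint's range is limited). The gripper opens to 85 mm and grips with 20 to 120 N. Pads are 22 mm wide; open, the fingers measure 114 mm over their backs; the gripper's body (76 mm by 85 mm) begins 54 mm behind the grasp point. The pads swing forward as they close: fully open they stand 13 mm farther back than shut.
Start: joints at [1.075, 0.291, -0.153, 1.127, 0, 1.431], TCP at [0.183, 0.492, 0.405] pointing down, gripper open.
Joint ranges: [-2.52, 2.52], [-0.91, 1.74], [-1.3, 1.37], [-1.96, 2.02], [-1.52, 1.47], [-3.14, 3.14]. Speed limits (rad/s): [2.22, 2.22, 2.79, 3.14, 3.14, 3.14].

### API

Orientations are given as a unit quaternion [x, y, z, w].
In Python, from bench import readout, optics, workorder, arm gives the robot as it stands.
- The arm moves only by the tool step_arm, never from a script. Its argument "rows" is a list that holds one entry, the list of rows, each a list of 6 numbers: the shift along the world's x, y, z in cm, then the turn, a rotation vector about the world's x, y, z in rad. A call has 1 to 10 rows; each row is the pose to reach, as a shift and turn from the pose commanded when the call began; what a row does not reach only later rows make up. A row lasts 1/10 s, in which the tool goes at most 50 mm and 8.59 degrees, less where a joint would pass 70% of its speed; a pose out of reach is approached as far as the arm can. A call with a gripper value outside its range is refused whole. "claw" is the opening, from 0 (shut) to 1 (fully open), set as the call begins (left out, the last holds). The fingers move at their own pace and stop on an object; "force" is the grip in N (left out, the last holds). Time passes only in rows, so rows that repeat a pose let the fingers close. It gives the time, the measured TCP pose, the force and the opening at its end, in the units of the state.
- readout.observe(): the state, without advancing time (a new reading comes with each control period).
- optics.get_image(name): name is "side" or "top" or "wrist"; returns a dict with "img" (384x512x3 uint8, red, green, blue), "depth" (384x512 float32, m along the optical axis (not along the pixel's ray), 0 where there is no reading), "K" (3x3 intrinsics, pixels), "world_to_cam" (4x4, takes a point from world to camera coordinates). Camera axes: x right, y up, looking along -z (the intrinsics and any distortion apply to the point x, -y, -z); pixel columns grow to the right and rows downward; lengths in m; the calibration is good to about 2 mm. A picture is of the moment at which its call begins.
- workorder.job_done(): hands the job in, once; it reports no verdict.
The state is a dict: "time_s": time; "qpos": joint angles; "dq": joint speeds; "tau": joint torques, N m; "position": TCP position; "tool_rot": TCP orientation; "wrist_force": force on the tool from outside, world axes, zero at the start; "wrist_torque": the same for the moment, N m; "finger_gap": opening from 0.0 (shut) to 1.0 (fully open).
Only numpy, scipy, OpenCV 4.12 (cv2) and the standard library are available. Lean on these libraries where they do the work, as an engineer would, in place of code of your own. Each camera call takes 0.05 s, during which the arm holds its last target.

### The job

Sort all the mixed ware lying on the bench mat: the soil jars into the steel tray, the indicator paddles into the cardboard carton and the steel scoops into the blue basket (there may be none of a kind). Only when everything is sorted, turn the timer's knob until its white pointer points at the red marker on the dial, and then press the green button to start the incubation. Leave the culture dish and everything else on the bench where they are.

Things in the scene. Friction and masses are not known exactly. Their poses are not given: they have to be found in the camera images.
- jar0: sample jar: clear square plastic jar of brown soil, 46 x 46 mm, straight-sided to 46 mm high, then a white round screw cap 42 mm wide to 60 mm high. Origin: centre of its underside; z up through the cap, x and y square to its sides. Belongs in the steel tray. May be absent.
- jar1: sample jar: clear square plastic jar of brown soil, 46 x 46 mm, straight-sided to 46 mm high, then a white round screw cap 42 mm wide to 60 mm high. Origin: centre of its underside; z up through the cap, x and y square to its sides. Belongs in the steel tray. May be absent.
- jar2: sample jar: clear square plastic jar of brown soil, 46 x 46 mm, straight-sided to 46 mm high, then a white round screw cap 42 mm wide to 60 mm high. Origin: centre of its underside; z up through the cap, x and y square to its sides. Belongs in the steel tray. May be absent.
- paddle0: indicator paddle lying flat: white plastic plate 40 (x) x 30 (y) x 6 (z) mm with a coloured square (orange, grey or purple) on top, and a narrow handle 14 mm wide and 6 thick running from x = -20 to x = -42 mm. Origin: underside of the plate's centre; z is up when the coloured side is up. Belongs in the cardboard carton. May be absent.
- paddle1: indicator paddle lying flat: white plastic plate 40 (x) x 30 (y) x 6 (z) mm with a coloured square (orange, grey or purple) on top, and a narrow handle 14 mm wide and 6 thick running from x = -20 to x = -42 mm. Origin: underside of the plate's centre; z is up when the coloured side is up. Belongs in the cardboard carton. May be absent.
- paddle2: indicator paddle lying flat: white plastic plate 40 (x) x 30 (y) x 6 (z) mm with a coloured square (orange, grey or purple) on top, and a narrow handle 14 mm wide and 6 thick running from x = -20 to x = -42 mm. Origin: underside of the plate's centre; z is up when the coloured side is up. Belongs in the cardboard carton. May be absent.
- scoop0: steel soil scoop lying flat, 111 mm long: straight black handle 12 mm wide, 9 mm high, from x = -55 to x = +22 mm, then a square open bowl 26 mm wide, 16 mm high, to x = +56 mm. Origin: underside of the handle, near the balance point; z up. Belongs in the blue basket. May be absent.
- scoop1: steel soil scoop lying flat, 111 mm long: straight black handle 12 mm wide, 9 mm high, from x = -55 to x = +22 mm, then a square open bowl 26 mm wide, 16 mm high, to x = +56 mm. Origin: underside of the handle, near the balance point; z up. Belongs in the blue basket. May be absent.
- tray: stainless steel open tray, 40 mm high, footprint 125 (x) x 180 (y) mm, walls and floor 4 mm thick, fixed to the bench. Origin: centre of its underside, z up.
- basket: blue plastic open basket with dark slots in its walls, 55 mm high, footprint 125 (x) x 180 (y) mm, walls and floor 4 mm thick, fixed to the bench. Origin: centre of its underside, z up.
- carton: open brown cardboard carton with a dark band, 50 mm high, footprint 125 (x) x 180 (y) mm, walls and floor 4 mm thick, fixed to the bench. Origin: centre of its underside, z up. Two thin slanting flaps hang outside its y ends (look only).
- timer: incubation timer, fixed: white box 120 (x) x 180 (y) x 45 mm high with a round white dial face on top, its axis at y = -32 mm, and a green start button at y = +53 mm. Origin: centre of its underside.
- dial (a joint): angle of the timer's black knob, rad: grows as it turns clockwise seen from above, 0 to 4.2; starts near 0, stays where it is left. At 0 the pointer is towards the timer's -x.
- dial_grip (a point): on the knob's axis, at the height to grip (75 mm above the bench): the knob is a round skirt 60 mm wide, from 47 to 55 mm above the bench, with an upright grip bar 54 mm long (along the pointer direction), 14 mm thick, from 55 to 85 mm above the bench. The point's x axis points away from the pointer, z up.
- dial_pointer (a point): tip of the white pointer line on the knob, 30 mm from the knob's axis, at one end of the bar
- start (a joint): travel of the green start button, m: 0 up, 0.006 fully down (about 5 N); counts as pressed beyond 0.004; springs back
- start_top (a point): centre of the green button's top, 26 mm wide, on the timer's top face
- mark: red marker clip at the rim of the dial face, 17 mm long radially, 9 mm wide, 4 mm high. Origin: on the dial's axis, at the dial face; the red clip lies 34 to 51 mm from there along -x. It does not move.
- dish: bystander: closed round culture dish, 54 mm wide, 15 mm high, on the mat among the ware; not to be sorted. Origin: centre of its underside.
- amber: bystander: amber glass bottle, 52 mm wide, 80 mm high. Origin: centre of its underside.
- taperoll: bystander: yellow roll lying flat, 64 mm wide, 24 mm high. Origin: centre of its underside.
Not all that is in view belongs to the job. Leave any yellow look-alike of the timer alone.

How it is judged:
By the outcome, as a careful person would: the job done as asked, in the order asked, and still so for the second after the job is handed in, with the robot touching nothing.
Of jar0, jar1, jar2, paddle0, paddle1, paddle2, scoop0, scoop1 only 6 to 8 are there at a start; the rules pass over those that are not, and their reading is None.
At some moment in a run one of jar0, jar1, jar2, paddle0, paddle1, paddle2, scoop0, scoop1 may be knocked a few centimetres aside while the robot is not near it.
Once in a run the grip may slacken for a moment while it holds something.
It also fails if it takes over 210 s, if anything falls off the work surface, if the arm or the gripper's body presses on something with over 40 N, if the wrist force passes 120 N, or if a joint passes its speed limit or range.

## Working session

There is one attempt and no reset: what is moved stays moved. The work goes in short steps, Python scripts to look and compute and a tool call to move; the robot and the scene stay as the last step left them, time stands still between calls to the robot, and variables do not carry over. Pictures are saved under pics/ and viewed, and the job is handed in when it is done.

Besides the shell and the picture viewer there is one more tool, called after "Call:" as a command line: name --argument value ..., lists and objects as JSON in quotes. step_arm: Moves the arm, as the interface text tells. Its arguments: {"type":"object","properties":{"rows":{"type":"array","items":{"type":"array","items":{"type":"array","items":{"type":"number"}}}},"claw":{"type":"number"},"force":{"type":"number"}},"required":["rows"]}

```bash
ls; mkdir -p pics; cat > h.py <<'E'
import numpy as np,cv2
from bench import readout,optics,workorder,arm
def cap(n,name):
    d=optics.get_image(n); cv2.imwrite(f'pics/{name}.png',cv2.cvtColor(d['img'],cv2.COLOR_RGB2BGR)); np.savez(f'pics/{name}.npz',**{k:np.array(v) for k,v in d.items() if v is not None and k in('img','depth','K','world_to_cam')}); return d
def ld(name): return dict(np.load(f'pics/{name}.npz'))
def ray(d,u,v):
    K=d['K'];T=np.linalg.inv(d['world_to_cam'])
    r=np.array([(u-K[0,2])/K[0,0],-(v-K[1,2])/K[1,1],-1.]);return T[:3,3],T[:3,:3]@r
def onz(d,u,v,z):
    o,r=ray(d,u,v);return o+r*(z-o[2])/r[2]
def pt(d,u,v):
    o,r=ray(d,u,v);return o+r*float(d['depth'][int(v),int(u)])
def cloud(d):
    K=d['K'];T=np.linalg.inv(d['world_to_cam']);h,w=d['depth'].shape
    u,v=np.meshgrid(np.arange(w),np.arange(h))
    r=np.stack([(u-K[0,2])/K[0,0],-(v-K[1,2])/K[1,1],-np.ones_like(u)],-1)*d['depth'][...,None]
    return r@T[:3,:3].T+T[:3,3]
def proj(d,p):
    c=d['world_to_cam']@np.array([*p,1.]);K=d['K'];return K[0,0]*c[0]/-c[2]+K[0,2],K[1,2]-K[1,1]*c[1]/-c[2]
E
python3 - <<'E'
from h import *
for n in('top','side','wrist'):
    d=cap(n,n+'0');print(n,[k for k in d],d['K'].tolist(),np.linalg.inv(d['world_to_cam'])[:3].round(3).tolist())
print(readout.observe());print(arm,[a for a in dir(arm) if a[0]!='_'])
E
```

```text
pics
top ['img', 'depth', 'K', 'world_to_cam'] [[408.3944966954367, 0.0, 252.76758634505617], [0.0, 408.3944966954367, 190.80089924534062], [0.0, 0.0, 1.0]] [[0.003, 0.983, -0.183, 0.23], [-1.0, 0.001, -0.014, -0.017], [-0.014, 0.183, 0.983, 1.233]]
side ['img', 'depth', 'K', 'world_to_cam'] [[394.7657358194187, 0.0, 259.9110380324416], [0.0, 394.7657358194187, 191.73068097271423], [0.0, 0.0, 1.0]] [[-0.677, 0.455, -0.579, -0.3], [-0.736, -0.408, 0.54, 0.696], [0.009, 0.791, 0.611, 0.854]]
wrist ['img', 'depth', 'K', 'world_to_cam'] [[267.19668335099743, 0.0, 258.7033727210438], [0.0, 267.19668335099743, 190.51638707340615], [0.0, 0.0, 1.0]] [[0.35, -0.904, -0.244, 0.121], [0.937, 0.338, 0.091, 0.516], [-0.0, -0.261, 0.965, 0.373]]
{'time_s': 0.15, 'qpos': array([ 1.07470712e+00,  2.91135895e-01, -1.53947718e-01,  1.12675011e+00,
        3.61219329e-05,  1.43151775e+00]), 'dq': array([-0.00186095, -0.00229335,  0.00239223, -0.00098665, -0.00128474,
       -0.00016093]), 'tau': array([ 1.30350556e-03, -5.37367165e+01,  3.31522286e+01,  1.14336066e-02,
       -1.21813200e-04,  2.17864954e-05]), 'position': array([0.18327289, 0.49178555, 0.4042739 ]), 'tool_rot': array([ 1.77460410e-01,  9.84127803e-01, -4.87103131e-04, -1.79182009e-04]), 'wrist_force': array([-0.59412999, -0.52092313, -0.08470295]), 'wrist_torque': array([-0.04874239,  0.03805841,  0.02833295]), 'finger_gap': 1.0017729589442308}
<Robot object at 0x7f49c0367e00> ['Unreachable', 'tip_extent']
```

View pics/top0.png

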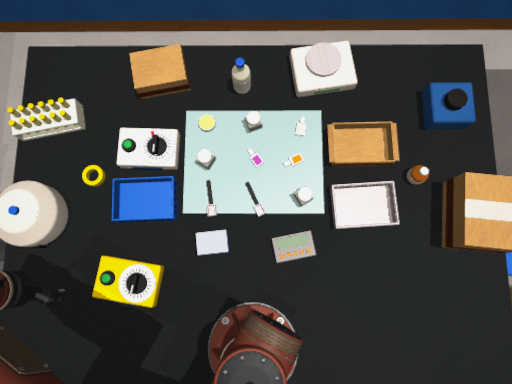

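View pics/side0.png

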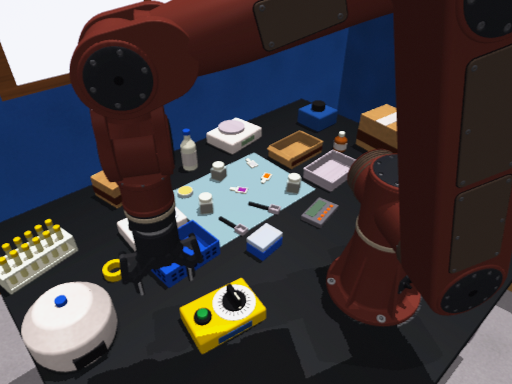

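View pics/wrist0.png

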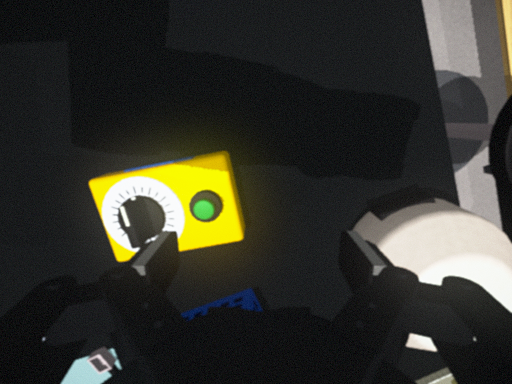

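The top view shows three jars at (252,120), (206,158) and (304,196), and three paddles at (300,127), (256,158) and (294,159). There are two scoops at (210,200) and (256,200), and the dish at (206,122). The real timer is at (148,148). I'll enlarge it.

```bash
python3 - <<'E'
from h import *
d=ld('top0');im=cv2.cvtColor(d['img'],cv2.COLOR_RGB2BGR)
cv2.imwrite('pics/top0z.png',cv2.resize(im[100:225,175:335],None,fx=5,fy=4.8*1.0,interpolation=cv2.INTER_CUBIC))
cv2.imwrite('pics/top0t.png',cv2.resize(im[115:225,100:190],None,fx=6,fy=6*.9,interpolation=cv2.INTER_CUBIC)[:600])
P=cloud(d)
for n,(u,v) in dict(mat=(240,180),jarA=(252,119),jarB=(206,157),jarC=(304,195),dish=(206,122),padA=(300,127),padP=(256,158),padO=(294,159),sc1=(210,190),sc2=(252,192),trayfloor=(365,205),basketfl=(145,200),carfl=(363,143),timer=(165,130)).items(): print(n,P[v,u].round(4))
E
```

```text
mat [0.4936 0.0406 0.0022]
jarA [0.6705 0.0034 0.0578]
jarB [0.5503 0.1393 0.0629]
jarC [ 0.4358 -0.1483  0.0651]
dish [0.6774 0.1486 0.0136]
padA [ 0.6633 -0.1467  0.0058]
padP [ 0.5623 -0.0086  0.0073]
padO [ 0.5582 -0.1259  0.0103]
sc1 [0.4614 0.132  0.0066]
sc2 [0.4549 0.0034 0.0084]
trayfloor [ 0.4158 -0.3388  0.0053]
basketfl [0.4301 0.33   0.0069]
carfl [ 6.126e-01 -3.432e-01 -1.000e-04]
timer [0.6408 0.2694 0.0441]
```

View pics/top0z.png

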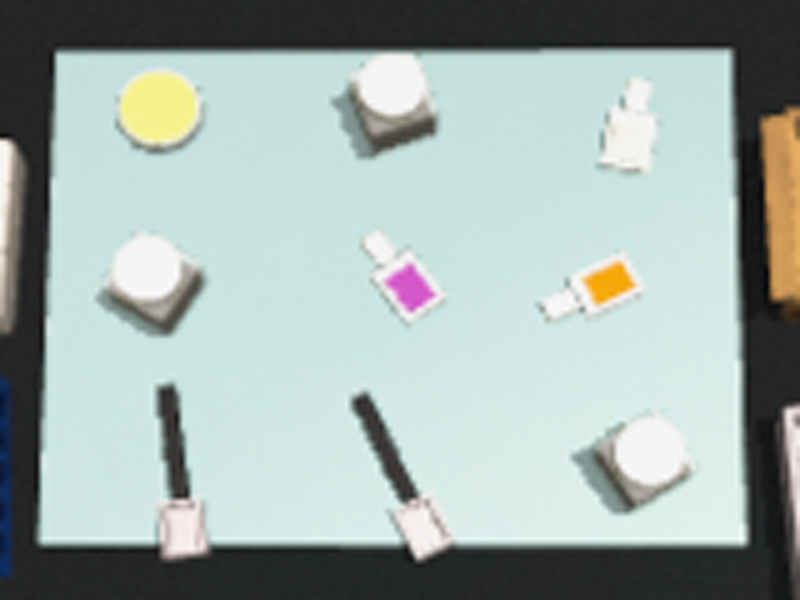

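View pics/top0t.png

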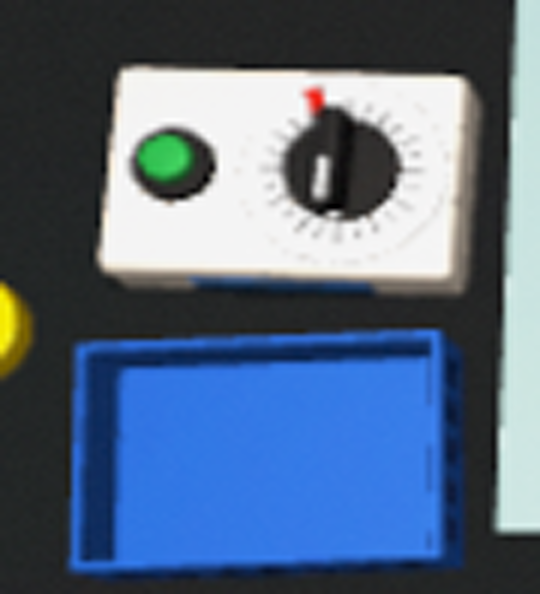

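```bash
cat > det.py <<'E'
from h import *
def top(d,verbose=True):
    hsv=cv2.cvtColor(d['img'],cv2.COLOR_RGB2HSV);H,S,V=[hsv[...,i].astype(int) for i in range(3)]
    P=cloud(d)
    reg=np.zeros(H.shape,bool);reg[108:216,182:326]=1
    mat=(H>75)&(H<100)&(S>20)&(V>150)
    fg=(reg&~mat).astype(np.uint8)
    out=[]
    n,lab,st,c=cv2.connectedComponentsWithStats(fg)
    for i in range(1,n):
        if st[i,4]<25: continue
        m=lab==i; cx,cy=c[i]
        print('blob',i,st[i].tolist(),c[i].round(1),'meanHSV',hsv[m].mean(0).round(0),'z95',np.percentile(P[m][:,2],90).round(3),'xy@0',onz(d,cx,cy,0.005)[:2].round(4))
if __name__=='__main__':
    d=ld('top0');P=cloud(d);top(d)
    print('mat z',np.median(P[170:185,225:245,2]),'bench',np.median(P[225:250,330:400,2]),np.std(P[170:185,225:245,2]))
    for n,(a,b,c,e) in dict(tray=(180,228,330,402),carton=(120,166,326,402),basket=(175,222,110,178),timer=(126,170,115,182)).items():
        Q=P[a:b,c:e].reshape(-1,3);zt=np.percentile(Q[:,2],97);m=np.abs(Q[:,2]-zt)<.008;Q=Q[m];r=cv2.minAreaRect(Q[:,:2].astype(np.float32));print(n,zt.round(3),r)
E
python3 det.py
```

```text
blob 1 [182, 108, 144, 108, 3206] [268.6 174. ] meanHSV [ 67.  17. 144.] z95 0.054 xy@0 [ 0.5119 -0.0475]
blob 2 [198, 114, 18, 18, 242] [206.6 122.3] meanHSV [ 35.  80. 233.] z95 0.02 xy@0 [0.6796 0.148 ]
blob 3 [295, 116, 12, 20, 173] [300.9 126.8] meanHSV [ 38.   7. 236.] z95 0.01 xy@0 [ 0.6643 -0.1497]
blob 4 [196, 148, 20, 22, 298] [205.1 158.5] meanHSV [ 34.  12. 192.] z95 0.063 xy@0 [0.5615 0.1496]
blob 5 [247, 148, 18, 20, 175] [255.  157.6] meanHSV [102.  48. 225.] z95 0.01 xy@0 [ 0.5643 -0.0056]
blob 6 [283, 152, 22, 15, 181] [294.1 159.7] meanHSV [ 35.  73. 237.] z95 0.011 xy@0 [ 0.5576 -0.1266]
mat z 0.0015575927838679116 bench -0.00033172990332919206 0.10023375893545614
tray 0.044 ((0.41441190242767334, -0.328227162361145), (0.13114672899246216, 0.186880961060524), 3.7545204162597656)
carton 0.052 ((0.6024868488311768, -0.3296400308609009), (0.12703685462474823, 0.208194300532341), 1.0944981575012207)
basket 0.056 ((0.4298408329486847, 0.3254103660583496), (0.1261560618877411, 0.1821599155664444), 2.5414679050445557)
timer 0.081 ((0.588731050491333, 0.292070597410202), (0.014586476609110832, 0.05452285334467888), 86.51415252685547)
```

Call:
step_arm --rows '[[[26,-42,0,0,0,0.356],[26,-42,0,0,0,0.356],[26,-42,0,0,0,0.356],[26,-42,0,0,0,0.356],[26,-42,0,0,0,0.356],[26,-42,0,0,0,0.356],[26,-42,0,0,0,0.356],[26,-42,0,0,0,0.356],[26,-42,0,0,0,0.356],[26,-42,0,0,0,0.356]]]'

```text
time_s: 1.15
position: [0.4424, 0.0724, 0.4048]
tool_rot: [0.001, 1.0, 0.0, 0.0]
wrist_force: [-0.0, -0.1, 0.7]
finger_gap: 0.998
```

Call:
step_arm --rows '[[[0,0,0,0,0,0],[0,0,0,0,0,0],[0,0,0,0,0,0]]]'

```text
time_s: 1.45
position: [0.4413, 0.075, 0.4045]
tool_rot: [0.0, 1.0, 0.0, -0.0]
wrist_force: [0.6, 0.1, 0.5]
finger_gap: 1.0
```

```bash
python3 - <<'E'
from h import *
d=cap('wrist','w1');o=readout.observe();print(o['time_s'],o['position'].round(4),o['tool_rot'].round(4),o['qpos'].round(3))
E
```

```text
1.5 [0.4412 0.0754 0.4046] [-3.e-04  1.e+00  1.e-04 -3.e-04] [ 0.005  0.144 -0.344  1.084  0.     0.005]
```

View pics/w1.png

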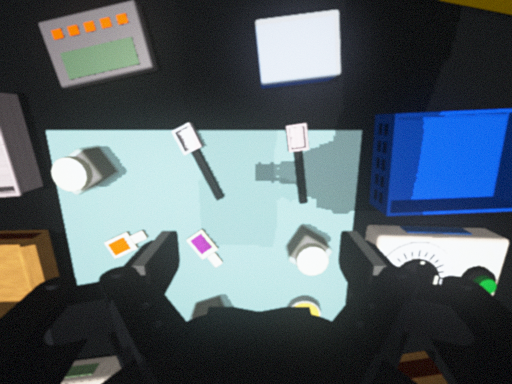

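```bash
cat >> h.py <<'E'
def hsvof(d): return cv2.cvtColor(d['img'],cv2.COLOR_RGB2HSV).astype(int)
def blob(d,mask,u,v,z):
    """component nearest to (u,v): world minAreaRect at plane z"""
    n,lab,st,c=cv2.connectedComponentsWithStats(mask.astype(np.uint8))
    best=min((np.min(np.hypot(*(np.argwhere(lab==i)-[v,u]).T)),i) for i in range(1,n) if st[i,4]>20)[1]
    cn=max(cv2.findContours((lab==best).astype(np.uint8),cv2.RETR_EXTERNAL,cv2.CHAIN_APPROX_NONE)[0],key=len)[:,0]
    W=np.array([onz(d,a,b,z)[:2] for a,b in cn])
    r=cv2.minAreaRect((W*1000).astype(np.float32));b=cv2.boxPoints(r)
    e=[b[1]-b[0],b[2]-b[1]];l=max(e,key=lambda x:np.hypot(*x));
    return dict(c=np.array(r[0])/1000,size=sorted(np.array(r[1]).round(1)),ang=np.degrees(np.arctan2(l[1],l[0]))%180,cent=onz(d,*c[best],z)[:2],px=st[best].tolist(),W=W)
E
python3 - <<'E'
from h import *
d=ld('w1');h=hsvof(d);V=h[...,2];S=h[...,1];H=h[...,0]
blk=V<75; blk[:130]=0
for u,v in((210,180),(301,180)):
    r=blob(d,blk,u,v,.0105);print('handle',r['c'].round(4),r['size'],r['ang'],r['px'])
wht=(S<22)&(V>140)
for u,v in((70,174),(312,260)):
    r=blob(d,wht,u,v,.0615);print('cap',r['c'].round(4),r['size'],r['cent'].round(4),r['px'])
obj=~((H>75)&(H<100)&(S>20))
for u,v in((120,245),(203,245)):
    r=blob(d,obj,u,v,.0075);print('pad',r['c'].round(4),r['size'],r['ang'],r['cent'].round(4),r['px'])
E
```

```text
handle [0.6052 0.0716] [np.float64(430.8), np.float64(891.0)] 89.8921 [0, 130, 512, 254, 57083]
handle [0.4542 0.1342] [np.float64(9.7), np.float64(70.1)] 8.017522 [295, 152, 11, 50, 273]
cap [ 0.4379 -0.144 ] [np.float64(45.3), np.float64(52.1)] [ 0.4373 -0.1442] [51, 150, 50, 45, 1268]
cap [0.5497 0.1439] [np.float64(47.9), np.float64(50.9)] [0.5484 0.1437] [289, 236, 43, 40, 1071]
pad [ 0.5534 -0.1205] [np.float64(31.5), np.float64(64.9)] 115.65781 [ 0.5551 -0.1243] [104, 230, 44, 29, 688]
pad [ 0.5661 -0.0021] [np.float64(32.3), np.float64(63.5)] 35.106213 [ 0.5619 -0.005 ] [186, 229, 37, 39, 681]
```

Call:
step_arm --rows '[[[-0.7,5.6,-5,0,0,0.14],[-0.7,5.6,-10,0,0,0.14],[-0.7,5.6,-15,0,0,0.14],[-0.7,5.6,-15,0,0,0.14],[-0.7,5.6,-15,0,0,0.14],[-0.7,5.6,-15,0,0,0.14]]]' --claw 0.5 --force 50

```text
time_s: 2.1
position: [0.4347, 0.1313, 0.2554]
tool_rot: [-0.07, 0.998, 0.0, 0.0]
wrist_force: [0.4, 0.1, -0.2]
finger_gap: 0.498
```

```bash
python3 - <<'E'
from h import *
d=cap('wrist','w2');o=readout.observe();print(o['time_s'],o['position'].round(4),o['tool_rot'].round(4),o['finger_gap'])
E
```

```text
2.15 [0.4352 0.1311 0.256 ] [-7.020e-02  9.975e-01  0.000e+00  9.000e-04] 0.5003114659381686
```

View pics/w2.png

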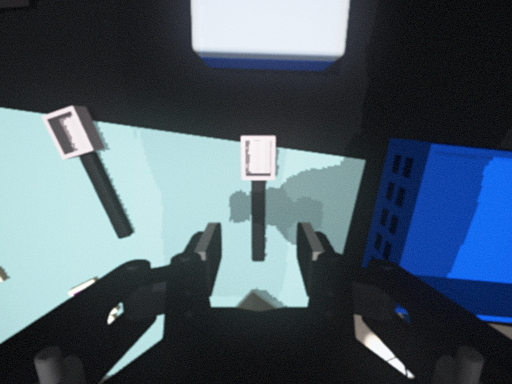

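The handle lies at column 258, midway between the fingers. I'll descend.

Call:
step_arm --rows '[[[0,0,-4,0,0,0],[0,0,-6.5,0,0,0],[0,0,-7.2,0,0,0],[0,0,-7.6,0,0,0],[0,0,-7.6,0,0,0]]]'

```text
time_s: 2.65
position: [0.4355, 0.1305, 0.1797]
tool_rot: [-0.07, 0.998, 0.0, 0.001]
wrist_force: [-0.7, -0.4, -0.4]
finger_gap: 0.5
```

Call:
step_arm --rows '[[[0,0,0,0,0,0],[0,0,0,0,0,0],[0,0,0,0,0,0],[0,0,0,0,0,0],[0,0,0,0,0,0],[0,0,0,0,0,0]]]' --claw 0 --force 50

```text
time_s: 3.25
position: [0.4353, 0.1305, 0.1798]
tool_rot: [-0.07, 0.998, 0.0, 0.001]
wrist_force: [-1.5, 0.3, 9.8]
finger_gap: 0.116
```

Call:
step_arm --rows '[[[0,0,2,0,0,0],[0,0,5,0,0,0],[0,0,9,0,0,0],[0,0,10,0,0,0],[0,0,10,0,0,0]]]'

```text
time_s: 3.75
position: [0.4356, 0.1306, 0.2805]
tool_rot: [-0.07, 0.998, 0.0, 0.002]
wrist_force: [0.3, -0.0, -0.3]
finger_gap: 0.111
```

```bash
python3 - <<'E'
from h import *
d=cap('wrist','w3');o=readout.observe();print(o['time_s'],o['position'].round(4),o['tool_rot'].round(4),o['finger_gap'])
E
```

```text
3.8 [0.4349 0.1305 0.279 ] [-6.950e-02  9.976e-01  1.000e-04  8.000e-04] 0.11421608759570444
```

View pics/w3.png

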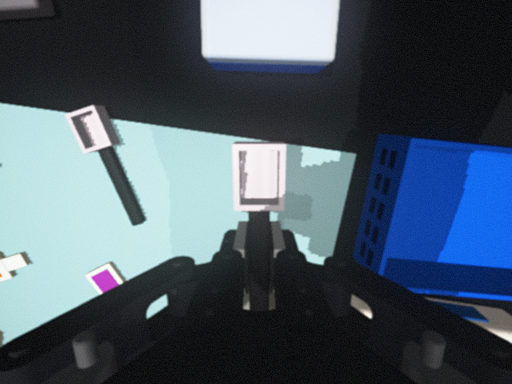

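Call:
step_arm --rows '[[[-3,19.4,0,0,0,1.475],[-3,19.4,0,0,0,1.475],[-3,19.4,0,0,0,1.475],[-3,19.4,0,0,0,1.475],[-3,19.4,0,0,0,1.475],[-3,19.4,0,0,0,1.475],[-3,19.4,0,0,0,1.475],[-3,19.4,0,0,0,1.475],[-3,19.4,0,0,0,1.475],[-3,19.4,0,0,0,1.475]]]'

```text
time_s: 4.8
position: [0.4042, 0.3241, 0.2767]
tool_rot: [0.724, -0.689, -0.0, 0.002]
wrist_force: [-0.3, -0.9, 0.5]
finger_gap: 0.116
```

Call:
step_arm --rows '[[[0,0,0,0,0,0],[0,0,0,0,0,0]]]'

```text
time_s: 5.0
position: [0.4045, 0.3242, 0.2775]
tool_rot: [0.721, -0.693, -0.0, 0.001]
wrist_force: [-0.1, 1.2, 0.1]
finger_gap: 0.109
```

```bash
python3 - <<'E'
from h import *
d=cap('wrist','w4');o=readout.observe();print(o['time_s'],o['position'].round(4),o['tool_rot'].round(4),o['finger_gap'],o['qpos'].round(2))
E
```

```text
5.05 [0.4045 0.3243 0.2778] [ 7.211e-01 -6.929e-01 -2.000e-04  7.000e-04] 0.1149762781846795 [ 0.53  0.39 -0.37  0.81  0.   -1.08]
```

View pics/w4.png

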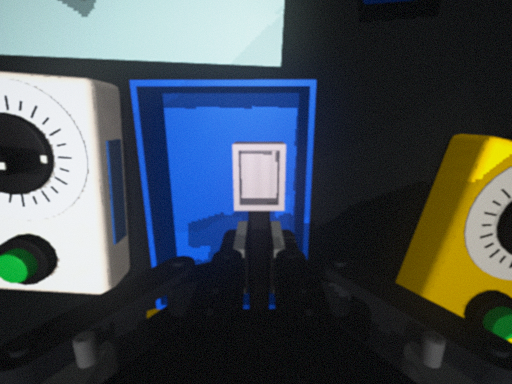

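The scoop sits over the right half of the basket, parallel to its walls. I'll lower it.

Call:
step_arm --rows '[[[0,0,-4,0,0,0],[0,0,-7.5,0,0,0],[0,0,-8.6,0,0,0],[0,0,-9.2,0,0,0],[0,0,-9.2,0,0,0]]]'

```text
time_s: 5.55
position: [0.405, 0.3245, 0.1869]
tool_rot: [0.722, -0.692, -0.0, 0.0]
wrist_force: [1.2, 0.1, -0.8]
finger_gap: 0.117
```

Call:
step_arm --rows '[[[0,0,0,0,0,0],[0,0,0,0,0,0],[0,0,0,0,0,0]]]' --claw 0.3

```text
time_s: 5.85
position: [0.4052, 0.3247, 0.1876]
tool_rot: [0.722, -0.692, 0.0, -0.001]
wrist_force: [-0.4, 0.1, -0.6]
finger_gap: 0.297
```

Call:
step_arm --rows '[[[0,0,3,0,0,0],[0,0,7,0,0,0],[0,0,11,0,0,0],[0,0,11,0,0,0]]]'

```text
time_s: 6.25
position: [0.4065, 0.3255, 0.3022]
tool_rot: [0.722, -0.692, 0.001, -0.004]
wrist_force: [0.4, 0.6, -0.8]
finger_gap: 0.301
```

```bash
python3 - <<'E'
from h import *
d=cap('wrist','w5');t=cap('top','t5');o=readout.observe();print(o['time_s'],o['position'].round(4),o['tool_rot'].round(4),o['finger_gap'],o['qpos'].round(2))
im=cv2.cvtColor(t['img'],cv2.COLOR_RGB2BGR)[95:235,95:415]
a=cv2.resize(im,None,fx=2.5,fy=2.5,interpolation=cv2.INTER_CUBIC)
b=cv2.resize(cv2.cvtColor(d['img'],cv2.COLOR_RGB2BGR),(320,240))
cv2.imwrite('pics/c5.png',np.vstack([a,cv2.copyMakeBorder(b,0,0,0,480,0)]))
E
```

```text
6.35 [0.4052 0.3247 0.2981] [ 7.223e-01 -6.916e-01  4.000e-04 -1.400e-03] 0.30034594771703366 [ 0.53  0.36 -0.35  0.86 -0.   -1.08]
```

View pics/c5.png

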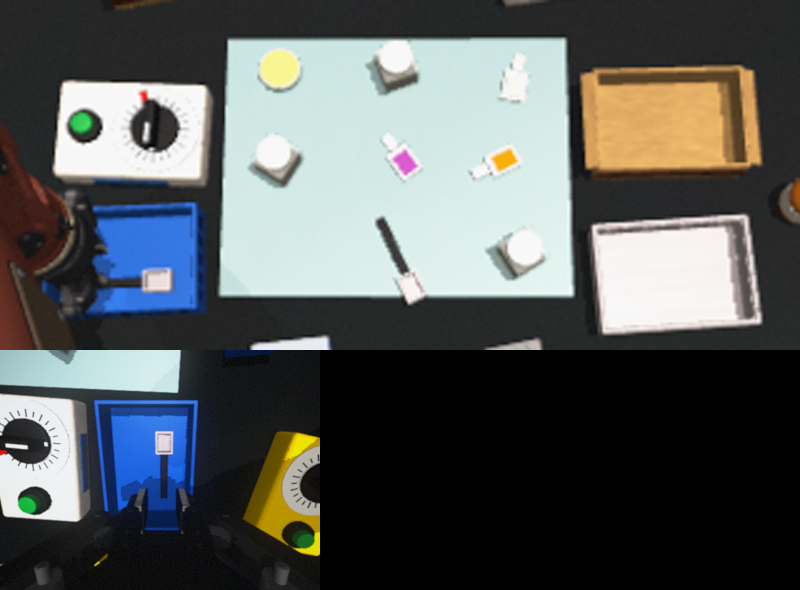

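Scoop one lies on the basket floor. Next I'll measure the second scoop from w3, where its handle runs from (103,150) to (138,222).

```bash
python3 - <<'E'
from h import *
for nm,box in(('w3',(145,228,95,150)),('w2',(150,242,75,138)),('w1',(150,203,185,230))):
    d=ld(nm);V=hsvof(d)[...,2];m=np.zeros(V.shape,bool);a,b,c,e=box;m[a:b,c:e]=V[a:b,c:e]<70
    r=blob(d,m,(c+e)/2,(a+b)/2,.0105)
    W=r['W'];end=W[np.argmax(W@[np.cos(np.radians(r['ang'])),np.sin(np.radians(r['ang']))])]
    th=np.radians(r['ang']);u=np.array([np.cos(th),np.sin(th)]);u=u if u[0]>0 else -u
    L=r['size'][1]/1000;orig=r['c']+u*L/2-u*.055
    print(nm,r['c'].round(4),r['size'],r['ang'],'origin',orig.round(4),r['px'])
E
```

```text
w3 [0.4476 0.0083] [np.float64(12.2), np.float64(72.7)] 27.625689 origin [ 4.311e-01 -3.000e-04] [100, 147, 44, 74, 304]
w2 [0.4485 0.0075] [np.float64(13.3), np.float64(74.0)] 24.917727 origin [ 4.322e-01 -1.000e-04] [80, 152, 52, 85, 1035]Traceback (most recent call last):
  File "<stdin>", line 4, in <module>
  File "h.py", line 24, in blob
    best=min((np.min(np.hypot(*(np.argwhere(lab==i)-[v,u]).T)),i) for i in range(1,n) if st[i,4]>20)[1]
         ~~~^^^^^^^^^^^^^^^^^^^^^^^^^^^^^^^^^^^^^^^^^^^^^^^^^^^^^^^^^^^^^^^^^^^^^^^^^^^^^^^^^^^^^^^^
ValueError: min() iterable argument is empty
```

Call:
step_arm --rows '[[[2.7,-32.5,-3,0,0,-1.176],[2.7,-32.5,-3,0,0,-1.176],[2.7,-32.5,-3,0,0,-1.176],[2.7,-32.5,-3,0,0,-1.176],[2.7,-32.5,-3,0,0,-1.176],[2.7,-32.5,-3,0,0,-1.176],[2.7,-32.5,-3,0,0,-1.176],[2.7,-32.5,-3,0,0,-1.176],[2.7,-32.5,-3,0,0,-1.176],[2.7,-32.5,-3,0,0,-1.176]]]' --claw 0.5

```text
time_s: 7.35
position: [0.4314, -0.0003, 0.2661]
tool_rot: [-0.219, 0.976, 0.0, -0.001]
wrist_force: [0.6, 1.4, 0.0]
finger_gap: 0.502
```

Call:
step_arm --rows '[[[0,0,0,0,0,0],[0,0,0,0,0,0]]]'

```text
time_s: 7.55
position: [0.4317, 0.0001, 0.2666]
tool_rot: [-0.219, 0.976, 0.0, -0.0]
wrist_force: [0.5, 0.3, 1.1]
finger_gap: 0.497
```

```bash
cat > look.py <<'E'
import sys
from h import *
n=sys.argv[1]
d=cap('wrist',n);o=readout.observe();q=o['tool_rot']
print(o['time_s'],o['position'].round(4),'jaw',round((2*np.degrees(np.arctan2(q[1],q[0]))-90)%180,1),'gap',round(o['finger_gap'],3),o['qpos'].round(2),'F',o['wrist_force'].round(1))
if len(sys.argv)>2:
    t=cap('top',n+'t');im=cv2.cvtColor(t['img'],cv2.COLOR_RGB2BGR)[95:235,95:415]
    a=cv2.resize(im,None,fx=2.5,fy=2.5,interpolation=cv2.INTER_CUBIC)
    b=cv2.resize(cv2.cvtColor(d['img'],cv2.COLOR_RGB2BGR),(320,240))
    cv2.imwrite(f'pics/{n}c.png',np.vstack([a,cv2.copyMakeBorder(b,0,0,0,480,0)]))
E
python3 look.py w6
```

```text
7.6 [ 0.4318 -0.      0.2667] jaw 115.3 gap 0.501 [-0.17  0.26 -0.61  0.71  0.   -0.61] F [-0.3 -0.9 -0.2]
```

View pics/w6.png

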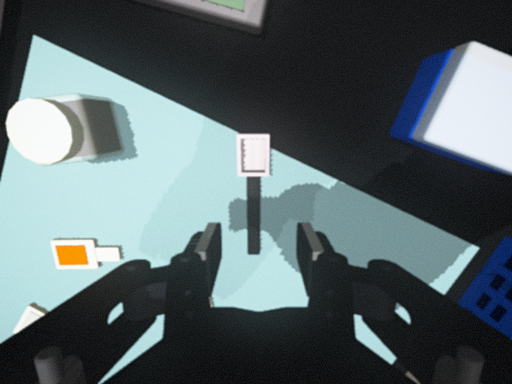

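The handle at column 254 is between the fingers and parallel to them.

Call:
step_arm --rows '[[[0,0,-4,0,0,0],[0,0,-7,0,0,0],[0,0,-8.2,0,0,0],[0,0,-8.6,0,0,0],[0,0,-8.6,0,0,0]]]'

```text
time_s: 8.1
position: [0.4318, -0.0003, 0.1806]
tool_rot: [-0.218, 0.976, 0.0, -0.0]
wrist_force: [0.5, -0.8, 0.0]
finger_gap: 0.499
```

Call:
step_arm --rows '[[[0,0,0,0,0,0],[0,0,0,0,0,0],[0,0,0,0,0,0],[0,0,0,0,0,0],[0,0,0,0,0,0],[0,0,0,0,0,0]]]' --claw 0 --force 50

```text
time_s: 8.7
position: [0.4323, -0.0006, 0.1817]
tool_rot: [-0.217, 0.976, -0.0, 0.001]
wrist_force: [-1.3, 0.8, 6.3]
finger_gap: 0.111
```

Call:
step_arm --rows '[[[0,0,3,0,0,0],[0,0,7,0,0,0],[0,0,11,0,0,0],[0,0,11,0,0,0],[0,0,11,0,0,0]]]'

```text
time_s: 9.2
position: [0.4322, -0.0006, 0.2918]
tool_rot: [-0.217, 0.976, -0.001, 0.001]
wrist_force: [-0.4, 0.1, 0.2]
finger_gap: 0.105
```

```bash
python3 look.py w7
```

```text
9.25 [ 0.4316 -0.0005  0.2908] jaw 115.1 gap 0.11 [-0.17  0.22 -0.57  0.77 -0.   -0.61] F [-0.3 -0.4 -1.3]
```

View pics/w7.png

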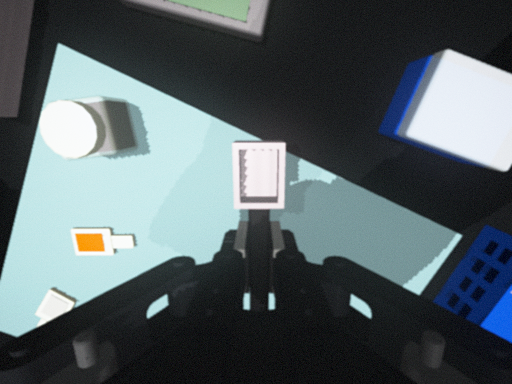

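Call:
step_arm --rows '[[[2.3,32.7,0,0,0,1.176],[2.3,32.7,0,0,0,1.176],[2.3,32.7,0,0,0,1.176],[2.3,32.7,0,0,0,1.176],[2.3,32.7,0,0,0,1.176],[2.3,32.7,0,0,0,1.176],[2.3,32.7,0,0,0,1.176],[2.3,32.7,0,0,0,1.176],[2.3,32.7,0,0,0,1.176],[2.3,32.7,0,0,0,1.176]]]'

```text
time_s: 10.25
position: [0.4544, 0.326, 0.2895]
tool_rot: [0.721, -0.693, -0.0, 0.001]
wrist_force: [0.7, -0.0, -0.8]
finger_gap: 0.115
```

Call:
step_arm --rows '[[[0,0,0,0,0,0],[0,0,0,0,0,0]]]'

```text
time_s: 10.45
position: [0.4549, 0.3258, 0.2905]
tool_rot: [0.721, -0.693, -0.0, 0.0]
wrist_force: [-0.0, 0.3, -0.5]
finger_gap: 0.11
```

```bash
python3 look.py w8
```

```text
10.5 [0.4549 0.3259 0.2907] jaw 2.4 gap 0.109 [ 0.49  0.44 -0.24  0.89 -0.   -1.12] F [-0.7  0.1  0.2]
```

View pics/w8.png

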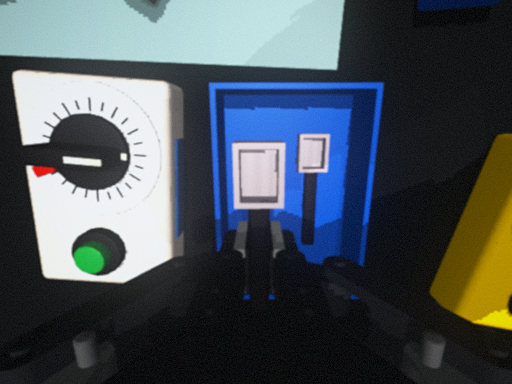

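The scoop is clear of the first one and of the wall, so I'll lower it.

Call:
step_arm --rows '[[[0,0,-4,0,0,0],[0,0,-8,0,0,0],[0,0,-9.6,0,0,0],[0,0,-10.2,0,0,0],[0,0,-10.2,0,0,0]]]'

```text
time_s: 11.0
position: [0.4548, 0.3262, 0.1885]
tool_rot: [0.722, -0.692, -0.0, 0.0]
wrist_force: [0.2, -0.3, -0.3]
finger_gap: 0.11
```

Call:
step_arm --rows '[[[0,0,0,0,0,0],[0,0,0,0,0,0],[0,0,0,0,0,0]]]' --claw 0.3

```text
time_s: 11.3
position: [0.4553, 0.3267, 0.1898]
tool_rot: [0.722, -0.692, 0.0, -0.001]
wrist_force: [0.1, -0.4, -0.1]
finger_gap: 0.3
```

Call:
step_arm --rows '[[[0,0,3,0,0,0],[0,0,7,0,0,0],[0,0,12,0,0,0],[0,0,16,0,0,0]]]'

```text
time_s: 11.7
position: [0.4548, 0.3265, 0.352]
tool_rot: [0.722, -0.692, 0.0, -0.001]
wrist_force: [1.9, 0.1, -0.6]
finger_gap: 0.303
```

```bash
python3 look.py w9 t; python3 - <<'E'
from h import *
d=ld('w9t');h=hsvof(d);V=h[...,2];S=h[...,1];H=h[...,0]
obj=~((H>75)&(H<100)&(S>20)&(V>150))
obj[:,:190]=0
wht=(S<16)&(V>200)
for u,v in((252,119),(206,157),(304,195)):
    r=blob(d,wht,u,v,.0615);print('cap',r['c'].round(4),r['size'],r['cent'].round(4),r['px'])
for u,v in((300,127),(256,158),(294,159)):
    r=blob(d,obj,u,v,.0075);print('pad',r['c'].round(4),r['size'],r['ang'],r['cent'].round(4),r['px'])
E
```

```text
11.75 [0.4562 0.3273 0.3582] jaw 2.5 gap 0.301 [ 0.49  0.38 -0.14  1.03  0.   -1.12] F [2.6 0.6 5.7]
cap [6.755e-01 3.000e-04] [np.float64(38.2), np.float64(48.4)] [ 0.6754 -0.0008] [245, 111, 17, 13, 157]
cap [0.5546 0.1462] [np.float64(41.2), np.float64(45.9)] [0.5564 0.1453] [196, 148, 19, 15, 169]
cap [ 0.4426 -0.1517] [np.float64(42.3), np.float64(42.7)] [ 0.4418 -0.1522] [297, 185, 18, 16, 182]
pad [ 0.6671 -0.1504] [np.float64(32.9), np.float64(65.1)] 170.0878 [ 0.6629 -0.1497] [295, 116, 12, 21, 177]
pad [ 0.5632 -0.    ] [np.float64(42.1), np.float64(63.3)] 44.02254 [ 0.5627 -0.0061] [247, 148, 19, 22, 190]
pad [ 0.5057 -0.3152] [np.float64(1065.7), np.float64(1200.1)] 179.61847 [ 0.4473 -0.3186] [190, 0, 322, 384, 115470]
```

View pics/w9c.png

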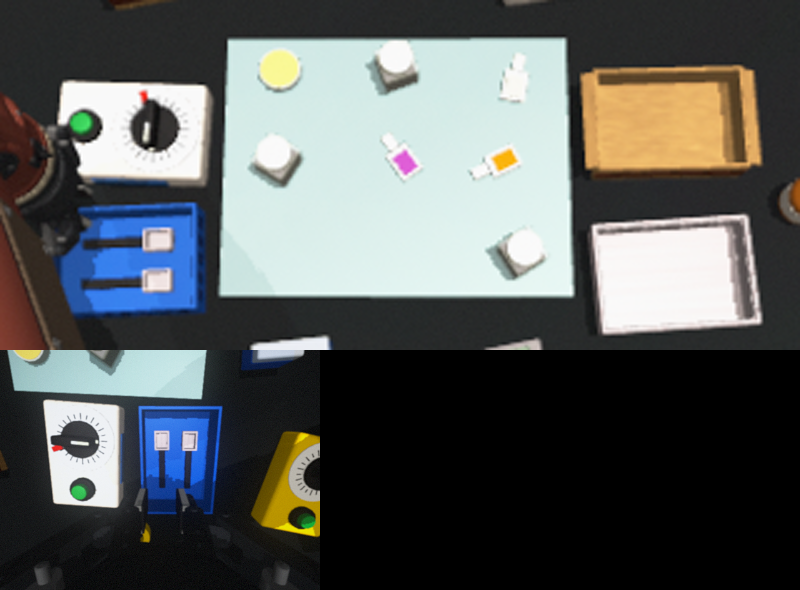

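Both scoops are in the basket. Next is the jar at about (0.55, 0.144).

Call:
step_arm --rows '[[[9.4,-18.3,-5,0,0,-0.69],[9.4,-18.3,-5,0,0,-0.69],[9.4,-18.3,-5,0,0,-0.69],[9.4,-18.3,-5,0,0,-0.69],[9.4,-18.3,-5,0,0,-0.69],[9.4,-18.3,-5,0,0,-0.69],[9.4,-18.3,-5,0,0,-0.69]]]' --claw 0.9

```text
time_s: 12.5
position: [0.5485, 0.1437, 0.2988]
tool_rot: [-0.447, 0.895, 0.0, -0.0]
wrist_force: [-0.1, 0.2, 0.1]
finger_gap: 0.903
```

```bash
python3 look.py w10
```

```text
12.55 [0.5484 0.1443 0.299 ] jaw 143.1 gap 0.9 [ 0.13  0.45 -0.21  0.91  0.   -0.8 ] F [-0.2 -0.   0.4]
```

View pics/w10.png

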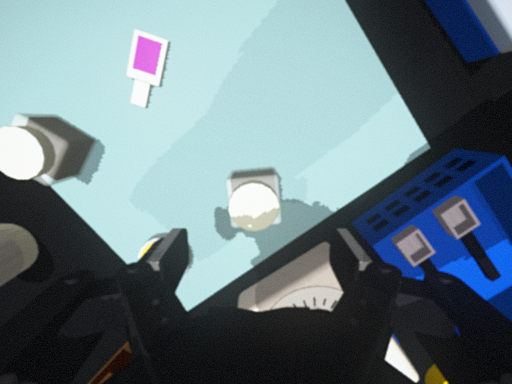

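```bash
cat > cap.py <<'E'
import sys
from h import *
d=ld(sys.argv[1]);h=hsvof(d);u,v=int(sys.argv[2]),int(sys.argv[3])
m=(h[...,1]<40)&(h[...,2]>150)
if len(sys.argv)>4: m&=(h[...,2]>int(sys.argv[4]))
r=blob(d,m,u,v,.0615);print('cap',r['c'].round(4),r['size'],r['cent'].round(4),r['px'])
E
python3 cap.py w10 254 205;python3 cap.py w10 254 205 190
```

```text
cap [0.5507 0.1414] [np.float64(43.9), np.float64(53.1)] [0.5514 0.1422] [225, 169, 57, 63, 2758]
cap [0.5526 0.1435] [np.float64(42.8), np.float64(45.4)] [0.5526 0.1432] [225, 176, 56, 55, 2350]
```

Call:
step_arm --rows '[[[0.4,-0.1,-4,0,0,0.07],[0.4,-0.1,-8,0,0,0.07],[0.4,-0.1,-10.5,0,0,0.07],[0.4,-0.1,-11.5,0,0,0.07],[0.4,-0.1,-11.5,0,0,0.07]]]'

```text
time_s: 13.05
position: [0.552, 0.1434, 0.1831]
tool_rot: [-0.478, 0.878, 0.0, -0.001]
wrist_force: [1.2, -0.1, 0.6]
finger_gap: 0.902
```

Call:
step_arm --rows '[[[0,0,0,0,0,0],[0,0,0,0,0,0],[0,0,0,0,0,0],[0,0,0,0,0,0],[0,0,0,0,0,0],[0,0,0,0,0,0]]]' --claw 0 --force 50

```text
time_s: 13.65
position: [0.5537, 0.1427, 0.1856]
tool_rot: [-0.477, 0.879, -0.0, 0.002]
wrist_force: [-0.9, 0.5, 5.8]
finger_gap: 0.535
```

Call:
step_arm --rows '[[[0,0,3,0,0,0],[0,0,7,0,0,0],[0,0,11,0,0,0],[0,0,13,0,0,0],[0,0,13,0,0,0]]]'

```text
time_s: 14.15
position: [0.5541, 0.1426, 0.318]
tool_rot: [-0.477, 0.879, -0.001, 0.003]
wrist_force: [0.4, -0.4, -1.5]
finger_gap: 0.533
```

```bash
python3 look.py w11
```

```text
14.2 [0.5534 0.1425 0.3158] jaw 147.0 gap 0.53 [ 0.12  0.44 -0.18  0.95 -0.   -0.87] F [ 0.  -0.  -1.3]
```

View pics/w11.png

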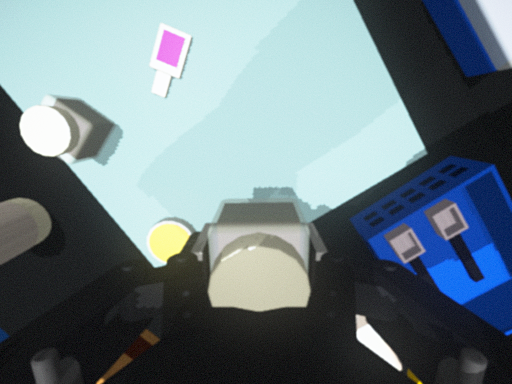

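Call:
step_arm --rows '[[[-13.6,-52.5,0,0,0,0.628],[-13.6,-52.5,0,0,0,0.628],[-13.6,-52.5,0,0,0,0.628],[-13.6,-52.5,0,0,0,0.628],[-13.6,-52.5,0,0,0,0.628],[-13.6,-52.5,0,0,0,0.628],[-13.6,-52.5,0,0,0,0.628],[-13.6,-52.5,0,0,0,0.628],[-13.6,-52.5,0,0,0,0.628],[-13.6,-52.5,0,0,0,0.628]]]'

```text
time_s: 15.2
position: [0.4308, -0.3257, 0.3127]
tool_rot: [0.725, -0.689, -0.001, -0.0]
wrist_force: [1.4, -0.4, -1.9]
finger_gap: 0.53
```

```bash
python3 look.py w12
```

```text
15.25 [ 0.4295 -0.3323  0.3129] jaw 2.7 gap 0.532 [-0.79  0.39 -0.26  0.92 -0.   -2.41] F [-2.1 -7.2 -0.4]
```

View pics/w12.png

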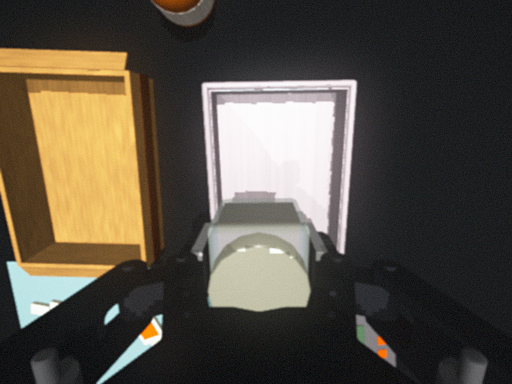

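Call:
step_arm --rows '[[[-1.1,-4.3,0,0,0,0],[-1.1,-4.3,0,0,0,0],[-1.1,-4.3,0,0,0,0],[-1.1,-4.3,0,0,0,0]]]'

```text
time_s: 15.65
position: [0.421, -0.3662, 0.3129]
tool_rot: [0.725, -0.689, -0.001, -0.0]
wrist_force: [-0.1, 0.0, -1.0]
finger_gap: 0.533
```

```bash
python3 look.py w13; python3 - <<'E'
from h import *
d=ld('w13')
# tray inner/outer edges: project rim corners guess for a check
import math
for yaw in (2.5,):
  for sx,sy in((1,1),(1,-1),(-1,-1),(-1,1)):
    a=math.radians(yaw);x,y=sx*.0625,sy*.09
    print(np.round(proj(d,(.4144+x*math.cos(a)-y*math.sin(a),-.328+x*math.sin(a)+y*math.cos(a),.04)),0))
E
```

```text
15.7 [ 0.4212 -0.366   0.3132] jaw 3.0 gap 0.533 [-0.85  0.42 -0.22  0.94  0.   -2.47] F [ 0.1  1.6 -2.5]
[203. 306.]
[194. 132.]
[335. 133.]
[321. 307.]
```

View pics/w13.png

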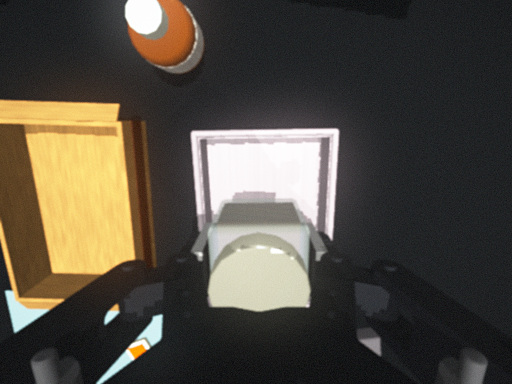

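The projected tray corners match the image to within 3 px. I'll finish the placement.

Call:
step_arm --rows '[[[-0.4,-1.7,0,0,0,0],[-0.4,-1.7,-4,0,0,0],[-0.4,-1.7,-8,0,0,0],[-0.4,-1.7,-11,0,0,0],[-0.4,-1.7,-12.1,0,0,0],[-0.4,-1.7,-12.1,0,0,0],[-0.4,-1.7,-12.1,0,0,0]]]'

```text
time_s: 16.4
position: [0.4176, -0.3847, 0.194]
tool_rot: [0.725, -0.689, 0.001, 0.0]
wrist_force: [0.1, 0.0, -1.4]
finger_gap: 0.536
```

Call:
step_arm --rows '[[[0,0,0,0,0,0],[0,0,0,0,0,0],[0,0,0,0,0,0],[0,0,0,0,0,0]]]' --claw 0.72

```text
time_s: 16.8
position: [0.4172, -0.3843, 0.1933]
tool_rot: [0.725, -0.689, 0.001, 0.0]
wrist_force: [0.3, 0.3, 0.6]
finger_gap: 0.716
```

Call:
step_arm --rows '[[[0,0,3,0,0,0],[0,0,7,0,0,0],[0,0,12,0,0,0],[0,0,13,0,0,0]]]'

```text
time_s: 17.2
position: [0.4181, -0.3853, 0.3283]
tool_rot: [0.725, -0.689, 0.004, 0.0]
wrist_force: [1.0, -0.9, -0.5]
finger_gap: 0.719
```

```bash
python3 look.py w14 t;for p in "252 119" "304 195"; do python3 cap.py w14t $p 200;done
```

```text
17.25 [ 0.418  -0.3852  0.3275] jaw 2.9 gap 0.717 [-0.87  0.42 -0.17  0.97  0.   -2.5 ] F [ 0.7 -1.2  0.2]
cap [5.406e-01 4.000e-04] [np.float64(308.9), np.float64(407.3)] [0.584  0.0232] [183, 111, 140, 102, 7956]
cap [5.406e-01 4.000e-04] [np.float64(308.9), np.float64(407.3)] [0.584  0.0232] [183, 111, 140, 102, 7956]
```

View pics/w14c.png

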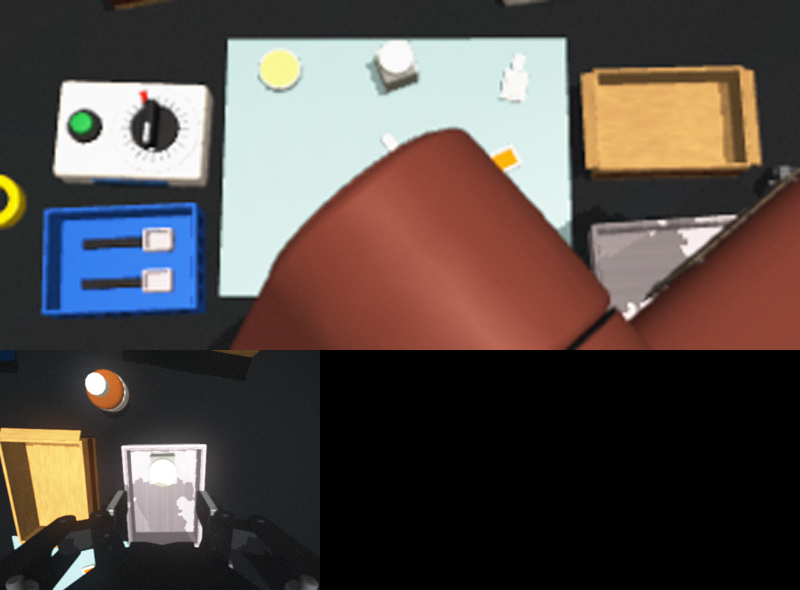

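The jar stands in the tray. Next is the jar near (0.44, -0.147).

Call:
step_arm --rows '[[[2.2,23.8,0,0,0,-1.03],[2.2,23.8,0,0,0,-1.03],[2.2,23.8,-2.7,0,0,-1.03],[2.2,23.8,-2.7,0,0,-1.03],[2.2,23.8,-2.7,0,0,-1.03],[2.2,23.8,-2.7,0,0,-1.03],[2.2,23.8,-2.7,0,0,-1.03],[2.2,23.8,-2.7,0,0,-1.03],[2.2,23.8,-2.7,0,0,-1.03]]]' --claw 0.9

```text
time_s: 18.2
position: [0.4387, -0.146, 0.2947]
tool_rot: [-0.293, 0.956, 0.001, -0.001]
wrist_force: [0.2, -0.6, -0.8]
finger_gap: 0.902
```

```bash
python3 look.py w15; python3 cap.py w15 254 205 190
```

```text
18.25 [ 0.4388 -0.1463  0.295 ] jaw 124.1 gap 0.902 [-0.48  0.27 -0.49  0.81 -0.   -1.08] F [ 0.1 -0.6 -1.3]
cap [ 0.4632 -0.1451] [np.float64(122.0), np.float64(149.3)] [ 0.4429 -0.1626] [133, 105, 216, 190, 13747]
```

View pics/w15.png

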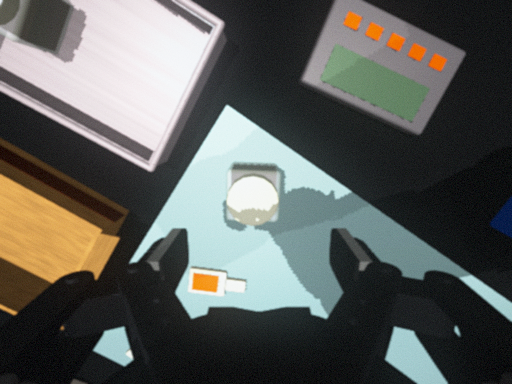

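```bash
python3 - <<'E'
from h import *
d=ld('w15');print(onz(d,252.5,201,.0615)); print(onz(ld('w10'),254,205,.0615))
E
```

```text
[ 0.43869588 -0.15006096  0.0615    ]
[0.55260037 0.14450232 0.0615    ]
```

Call:
step_arm --rows '[[[0,-0.4,-4,0,0,0],[0,-0.4,-8,0,0,0],[0,-0.4,-10.2,0,0,0],[0,-0.4,-11,0,0,0],[0,-0.4,-11,0,0,0]]]'

```text
time_s: 18.75
position: [0.4386, -0.1502, 0.185]
tool_rot: [-0.292, 0.956, 0.001, -0.001]
wrist_force: [0.3, 0.1, 0.2]
finger_gap: 0.901
```

Call:
step_arm --rows '[[[0,0,0,0,0,0],[0,0,0,0,0,0],[0,0,0,0,0,0],[0,0,0,0,0,0],[0,0,0,0,0,0],[0,0,0,0,0,0]]]' --claw 0 --force 50

```text
time_s: 19.35
position: [0.4397, -0.1505, 0.1871]
tool_rot: [-0.292, 0.956, -0.001, 0.001]
wrist_force: [-1.4, 0.3, 6.4]
finger_gap: 0.533
```

Call:
step_arm --rows '[[[0,0,3,0,0,0],[0,0,7,0,0,0],[0,0,11,0,0,0],[0,0,13,0,0,0],[0,0,13,0,0,0]]]'

```text
time_s: 19.85
position: [0.4402, -0.1507, 0.3194]
tool_rot: [-0.292, 0.956, -0.002, 0.002]
wrist_force: [-0.1, 0.1, -1.9]
finger_gap: 0.533
```

```bash
python3 look.py w16
```

```text
19.9 [ 0.4396 -0.1504  0.3175] jaw 124.0 gap 0.527 [-0.49  0.25 -0.46  0.86  0.   -1.08] F [ 1.3 -0.  -1.2]
```

View pics/w16.png

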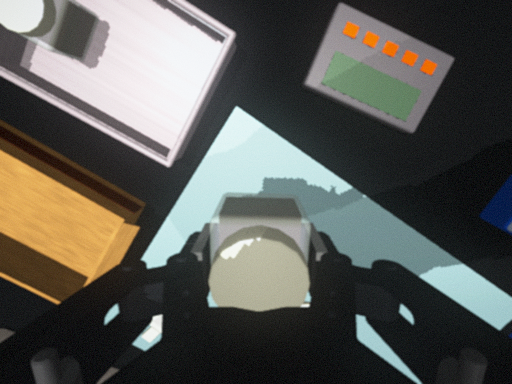

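Call:
step_arm --rows '[[[-2.5,-17.8,0,0,0,1.03],[-2.5,-17.8,0,0,0,1.03],[-2.5,-17.8,0,0,0,1.03],[-2.5,-17.8,0,0,0,1.03],[-2.5,-17.8,0,0,0,1.03],[-2.5,-17.8,0,0,0,1.03],[-2.5,-17.8,0,0,0,1.03],[-2.5,-17.8,0,0,0,1.03],[-2.5,-17.8,0,0,0,1.03],[-2.5,-17.8,0,0,0,1.03]]]'

```text
time_s: 20.9
position: [0.414, -0.3279, 0.3153]
tool_rot: [0.724, -0.69, -0.0, -0.0]
wrist_force: [0.3, 0.7, -1.4]
finger_gap: 0.534
```

```bash
python3 look.py w17
```

```text
20.95 [ 0.4141 -0.328   0.3154] jaw 2.8 gap 0.529 [-0.81  0.36 -0.29  0.91  0.   -2.43] F [ 0.4  0.4 -0.1]
```

View pics/w17.png

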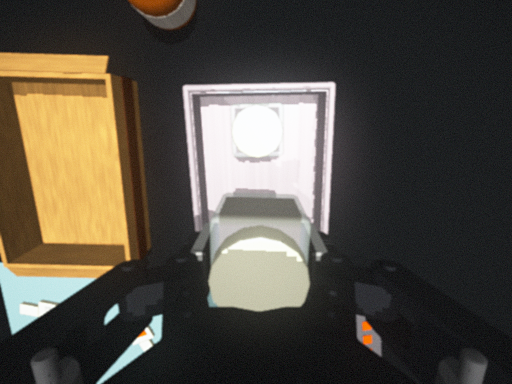

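The jar is aligned beside the first one. I'll lower it to about 0.194.

Call:
step_arm --rows '[[[0,0,-4,0,0,0],[0,0,-8,0,0,0],[0,0,-11,0,0,0],[0,0,-12.2,0,0,0],[0,0,-12.2,0,0,0],[0,0,-12.2,0,0,0]]]'

```text
time_s: 21.55
position: [0.4146, -0.3286, 0.1948]
tool_rot: [0.725, -0.689, 0.001, 0.0]
wrist_force: [0.3, -0.4, 0.1]
finger_gap: 0.535
```

Call:
step_arm --rows '[[[0,0,0,0,0,0],[0,0,0,0,0,0],[0,0,0,0,0,0],[0,0,0,0,0,0]]]' --claw 0.72

```text
time_s: 21.95
position: [0.4142, -0.3283, 0.1943]
tool_rot: [0.725, -0.689, 0.0, 0.0]
wrist_force: [-0.4, 0.2, 0.5]
finger_gap: 0.718
```

Call:
step_arm --rows '[[[0,0,3,0,0,0],[0,0,7,0,0,0],[0,0,12,0,0,0],[0,0,13,0,0,0]]]'

```text
time_s: 22.35
position: [0.4152, -0.3292, 0.329]
tool_rot: [0.725, -0.689, 0.004, 0.0]
wrist_force: [0.4, -0.6, -0.2]
finger_gap: 0.715
```

```bash
python3 look.py w18 t
```

```text
22.4 [ 0.4151 -0.3292  0.3283] jaw 2.9 gap 0.722 [-0.81  0.35 -0.28  0.94  0.   -2.43] F [ 1.4 -0.8  1.3]
```

View pics/w18c.png

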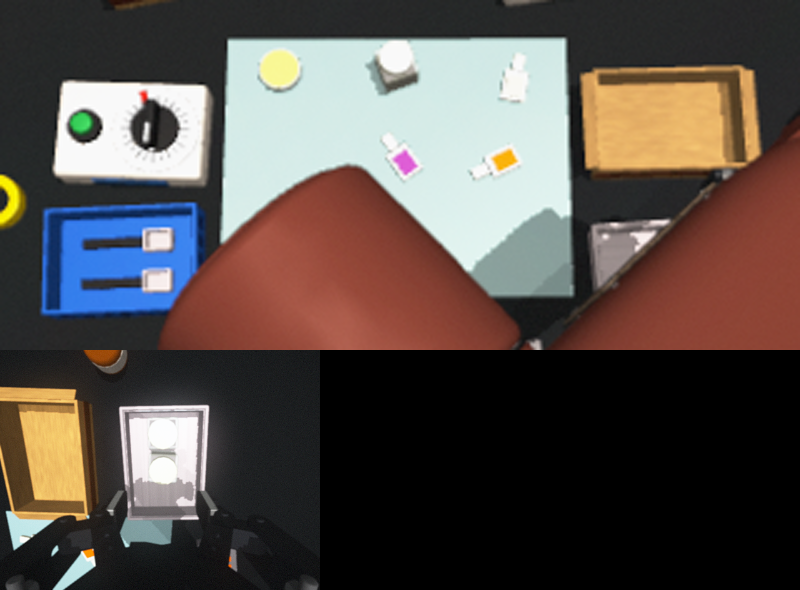

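Call:
step_arm --rows '[[[25.6,33.1,0,0,0,-1.24],[25.6,33.1,0,0,0,-1.24],[25.6,33.1,0,0,0,-1.24],[25.6,33.1,0,0,0,-1.24],[25.6,33.1,-3,0,0,-1.24],[25.6,33.1,-3,0,0,-1.24],[25.6,33.1,-3,0,0,-1.24],[25.6,33.1,-3,0,0,-1.24],[25.6,33.1,-3,0,0,-1.24],[25.6,33.1,-3,0,0,-1.24]]]' --claw 0.9

```text
time_s: 23.45
position: [0.6715, 0.0076, 0.2898]
tool_rot: [-0.19, 0.982, 0.001, -0.001]
wrist_force: [0.6, 0.6, -0.8]
finger_gap: 0.902
```

```bash
python3 look.py w19
```

```text
23.5 [0.6703 0.0055 0.2902] jaw 112.1 gap 0.9 [-0.1   0.64  0.11  1.04  0.   -0.49] F [-0.8  0.7  0.3]
```

View pics/w19.png

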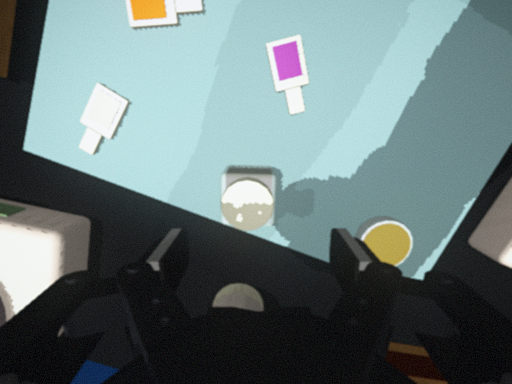

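```bash
python3 - <<'E'
from h import *
d=ld('w19');print(onz(d,248,205,.0615)); print(readout.observe()['position'])
E
```

```text
[0.67280955 0.00140091 0.0615    ]
[0.67030036 0.00551934 0.29024043]
```

Call:
step_arm --rows '[[[0,0,-4,0,0,0],[0,0,-4,0,0,0],[0,0,-4,0,0,0]]]'

```text
time_s: 23.8
position: [0.669, 0.002, 0.2527]
tool_rot: [-0.19, 0.982, 0.0, -0.002]
wrist_force: [-0.4, -0.2, 0.7]
finger_gap: 0.901
```

Call:
step_arm --rows '[[[0.3,-0.1,-3,0,0,0],[0.3,-0.1,-6,0,0,0],[0.3,-0.1,-6.7,0,0,0],[0.3,-0.1,-6.7,0,0,0]]]'

```text
time_s: 24.2
position: [0.6728, 0.0014, 0.187]
tool_rot: [-0.19, 0.982, 0.0, -0.001]
wrist_force: [0.1, 0.3, 0.7]
finger_gap: 0.905
```

Call:
step_arm --rows '[[[0,0,0,0,0,0],[0,0,0,0,0,0],[0,0,0,0,0,0],[0,0,0,0,0,0],[0,0,0,0,0,0],[0,0,0,0,0,0]]]' --claw 0 --force 50

```text
time_s: 24.8
position: [0.674, 0.0017, 0.1889]
tool_rot: [-0.19, 0.982, -0.001, 0.002]
wrist_force: [-0.6, -0.2, 6.6]
finger_gap: 0.533
```

Call:
step_arm --rows '[[[0,0,3,0,0,0],[0,0,7,0,0,0],[0,0,11,0,0,0],[0,0,13,0,0,0],[0,0,13,0,0,0]]]'

```text
time_s: 25.3
position: [0.6742, 0.0018, 0.3213]
tool_rot: [-0.19, 0.982, -0.001, 0.003]
wrist_force: [0.5, 0.8, -1.5]
finger_gap: 0.535
```

```bash
python3 look.py w20
```

```text
25.35 [0.6736 0.0018 0.3187] jaw 111.9 gap 0.529 [-0.11  0.63  0.15  1.09 -0.   -0.49] F [-0.2  0.5 -2.4]
```

View pics/w20.png

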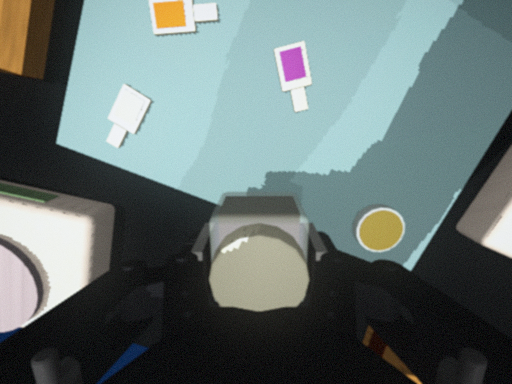

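Call:
step_arm --rows '[[[-26.2,-27.5,0,0,0,1.24],[-26.2,-27.5,0,0,0,1.24],[-26.2,-27.5,0,0,0,1.24],[-26.2,-27.5,0,0,0,1.24],[-26.2,-27.5,0,0,0,1.24],[-26.2,-27.5,0,0,0,1.24],[-26.2,-27.5,0,0,0,1.24],[-26.2,-27.5,0,0,0,1.24],[-26.2,-27.5,0,0,0,1.24],[-26.2,-27.5,0,0,0,1.24]]]'

```text
time_s: 26.35
position: [0.4097, -0.2737, 0.3156]
tool_rot: [0.725, -0.689, -0.001, 0.0]
wrist_force: [0.1, -0.6, -1.5]
finger_gap: 0.53
```

Call:
step_arm --rows '[[[0,0,0,0,0,0],[0,0,0,0,0,0]]]'

```text
time_s: 26.55
position: [0.4115, -0.2724, 0.3162]
tool_rot: [0.725, -0.689, -0.0, -0.0]
wrist_force: [0.7, 0.6, -1.7]
finger_gap: 0.533
```

```bash
python3 look.py w21
```

```text
26.6 [ 0.4116 -0.2724  0.3163] jaw 2.9 gap 0.533 [-0.73  0.3  -0.38  0.88  0.   -2.35] F [-0.1 -0.  -2.4]
```

View pics/w21.png

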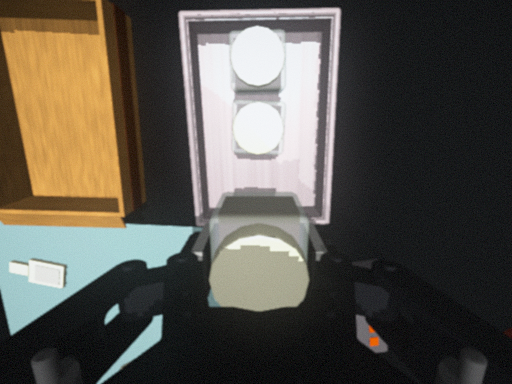

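Aligned, with room to the second jar. I'll lower to about 0.195.

Call:
step_arm --rows '[[[0,0,-4,0,0,0],[0,0,-8,0,0,0],[0,0,-11,0,0,0],[0,0,-12.1,0,0,0],[0,0,-12.1,0,0,0],[0,0,-12.1,0,0,0]]]'

```text
time_s: 27.2
position: [0.4118, -0.2733, 0.1967]
tool_rot: [0.725, -0.689, 0.001, 0.0]
wrist_force: [0.9, 0.1, -2.3]
finger_gap: 0.529
```

Call:
step_arm --rows '[[[0,0,0,0,0,0],[0,0,0,0,0,0],[0,0,0,0,0,0],[0,0,0,0,0,0]]]' --claw 0.72

```text
time_s: 27.6
position: [0.4112, -0.2733, 0.1963]
tool_rot: [0.725, -0.689, 0.0, -0.0]
wrist_force: [0.5, 0.2, 0.1]
finger_gap: 0.718
```

Call:
step_arm --rows '[[[0,0,3,0,0,0],[0,0,7,0,0,0],[0,0,12,0,0,0],[0,0,13,0,0,0]]]'

```text
time_s: 28.0
position: [0.4122, -0.2742, 0.3308]
tool_rot: [0.725, -0.689, 0.004, -0.0]
wrist_force: [0.7, -1.6, -0.7]
finger_gap: 0.72
```

```bash
python3 look.py w22 t
```

```text
28.05 [ 0.4122 -0.2741  0.3301] jaw 2.9 gap 0.717 [-0.73  0.29 -0.36  0.91  0.   -2.36] F [ 0.9 -1.1  1.5]
```

View pics/w22c.png

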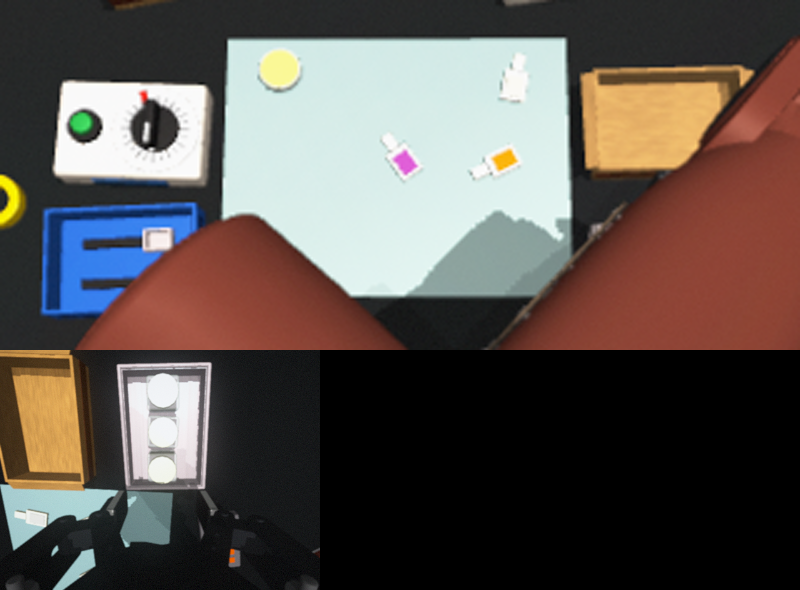

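All three jars stand in the tray. Next is the orange paddle, with its plate at about (0.558, -0.130) and long axis at 116°. The jaw needs 26°.

Call:
step_arm --rows '[[[14.6,14.4,0,0,0,-1.45],[14.6,14.4,0,0,0,-1.45],[14.6,14.4,0,0,0,-1.45],[14.6,14.4,-5,0,0,-1.45],[14.6,14.4,-5,0,0,-1.45],[14.6,14.4,-5,0,0,-1.45],[14.6,14.4,-5,0,0,-1.45],[14.6,14.4,-5,0,0,-1.45],[14.6,14.4,-5,0,0,-1.45],[14.6,14.4,-5,0,0,-1.45]]]' --claw 0.6

```text
time_s: 29.1
position: [0.5563, -0.1289, 0.2735]
tool_rot: [-0.083, 0.997, 0.001, -0.001]
wrist_force: [0.7, -0.2, 0.3]
finger_gap: 0.599
```

Call:
step_arm --rows '[[[0,0,0,0,0,-1.294],[0,0,0,0,0,-1.294],[0,0,0,0,0,-1.294],[0,0,0,0,0,-1.294],[0,0,0,0,0,-1.294],[0,0,0,0,0,-1.294],[0,0,0,0,0,-1.294],[0,0,0,0,0,-1.294],[0,0,0,0,0,-1.294],[0,0,0,0,0,-1.294]]]'

```text
time_s: 30.1
position: [0.5564, -0.1289, 0.2738]
tool_rot: [0.533, 0.846, -0.0, -0.001]
wrist_force: [-0.0, 0.4, -0.1]
finger_gap: 0.599
```

```bash
python3 look.py w23
```

```text
30.15 [ 0.5565 -0.129   0.2741] jaw 25.8 gap 0.599 [-0.36  0.48 -0.23  0.86 -0.    0.76] F [-0.7  0.3 -0.2]
```

View pics/w23.png

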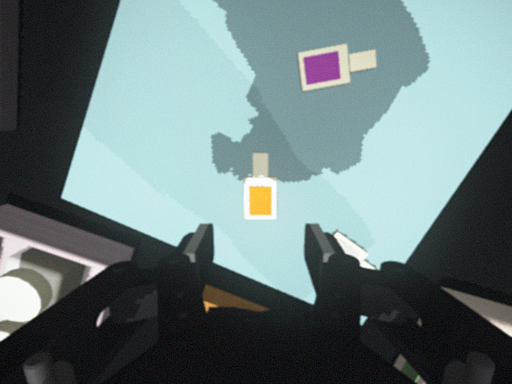

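```bash
python3 - <<'E'
from h import *
d=ld('w23');print(onz(d,260.5,199.5,.0075)); print(readout.observe()['position'])
E
```

```text
[ 0.55968216 -0.13196356  0.0075    ]
[ 0.55646504 -0.12899013  0.27405341]
```

Call:
step_arm --rows '[[[0.3,-0.3,-4,0,0,0],[0.3,-0.3,-8,0,0,0],[0.3,-0.3,-9.3,0,0,0],[0.3,-0.3,-9.8,0,0,0],[0.3,-0.3,-9.8,0,0,0]]]'

```text
time_s: 30.65
position: [0.5602, -0.1322, 0.1779]
tool_rot: [0.532, 0.847, -0.0, -0.0]
wrist_force: [-0.2, -0.2, -0.2]
finger_gap: 0.596
```

Call:
step_arm --rows '[[[0,0,0,0,0,0],[0,0,0,0,0,0],[0,0,0,0,0,0],[0,0,0,0,0,0],[0,0,0,0,0,0],[0,0,0,0,0,0]]]' --claw 0 --force 50

```text
time_s: 31.25
position: [0.5608, -0.1324, 0.1796]
tool_rot: [0.532, 0.847, 0.0, 0.001]
wrist_force: [-1.6, 1.2, 6.0]
finger_gap: 0.312
```

Call:
step_arm --rows '[[[0,0,3,0,0,0],[0,0,7,0,0,0],[0,0,11,0,0,0],[0,0,13,0,0,0],[0,0,13,0,0,0]]]'

```text
time_s: 31.75
position: [0.5614, -0.1326, 0.3124]
tool_rot: [0.532, 0.847, 0.001, 0.004]
wrist_force: [0.3, -0.5, 0.2]
finger_gap: 0.309
```

```bash
python3 look.py w24
```

```text
31.8 [ 0.5607 -0.1324  0.3102] jaw 25.7 gap 0.307 [-0.36  0.45 -0.17  0.94  0.    0.76] F [ 0.5 -0.1 -0.6]
```

View pics/w24.png

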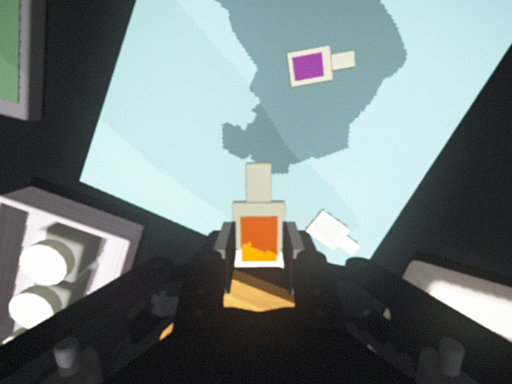

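Call:
step_arm --rows '[[[5.1,-24.8,0,0,0,1.15],[5.1,-24.8,0,0,0,1.15],[5.1,-24.8,0,0,0,1.15],[5.1,-24.8,0,0,0,1.15],[5.1,-24.8,0,0,0,1.15],[5.1,-24.8,0,0,0,1.15],[5.1,-24.8,0,0,0,1.15],[5.1,-24.8,0,0,0,1.15],[5.1,-24.8,0,0,0,1.15],[5.1,-24.8,0,0,0,1.15]]]'

```text
time_s: 32.8
position: [0.6109, -0.38, 0.3069]
tool_rot: [-0.013, 1.0, 0.0, -0.0]
wrist_force: [0.1, -0.3, -0.1]
finger_gap: 0.307
```

```bash
python3 look.py w25; python3 - <<'E'
from h import *
d=ld('w25')
for a in(1,3):
 a=np.radians(a)
 for sx,sy in((1,1),(1,-1),(-1,-1),(-1,1)):
    x,y=sx*.0625,sy*.09
    print(np.round(proj(d,(.6025+x*np.cos(a)-y*np.sin(a),-.3296+x*np.sin(a)+y*np.cos(a),.05)),0))
E
```

```text
32.85 [ 0.611  -0.3799  0.3072] jaw 91.5 gap 0.308 [-0.66  0.73  0.31  1.16  0.   -0.68] F [-0.1  0.  -0.5]
[407. 254.]
[214. 253.]
[209. 113.]
[430. 115.]
[410. 251.]
[217. 256.]
[206. 117.]
[428. 111.]
```

View pics/w25.png

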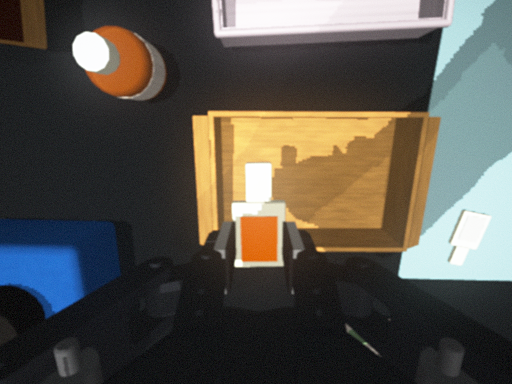

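Call:
step_arm --rows '[[[0,0.7,-4,0,0,0],[0,0.7,-8,0,0,0],[0,0.7,-11,0,0,0],[0,0.7,-11.8,0,0,0],[0,0.7,-11.8,0,0,0],[0,0.7,-11.8,0,0,0]]]'

```text
time_s: 33.45
position: [0.6117, -0.3736, 0.1915]
tool_rot: [-0.014, 1.0, -0.001, 0.001]
wrist_force: [0.9, 0.1, -0.1]
finger_gap: 0.306
```

Call:
step_arm --rows '[[[0,0,0,0,0,0],[0,0,0,0,0,0],[0,0,0,0,0,0]]]' --claw 0.4

```text
time_s: 33.75
position: [0.6114, -0.3734, 0.1908]
tool_rot: [-0.014, 1.0, -0.001, 0.001]
wrist_force: [-0.2, 0.4, -0.4]
finger_gap: 0.401
```

Call:
step_arm --rows '[[[0,0,3,0,0,0],[0,0,7,0,0,0],[0,0,11,0,0,0],[0,0,11,0,0,0]]]'

```text
time_s: 34.15
position: [0.6126, -0.3742, 0.3069]
tool_rot: [-0.014, 1.0, -0.003, 0.004]
wrist_force: [0.6, -0.6, 0.6]
finger_gap: 0.397
```

```bash
python3 look.py w26 t
```

```text
34.2 [ 0.612  -0.3738  0.3037] jaw 91.6 gap 0.402 [-0.65  0.72  0.29  1.13 -0.   -0.68] F [ 0.6 -0.4 -0.4]
```

View pics/w26c.png

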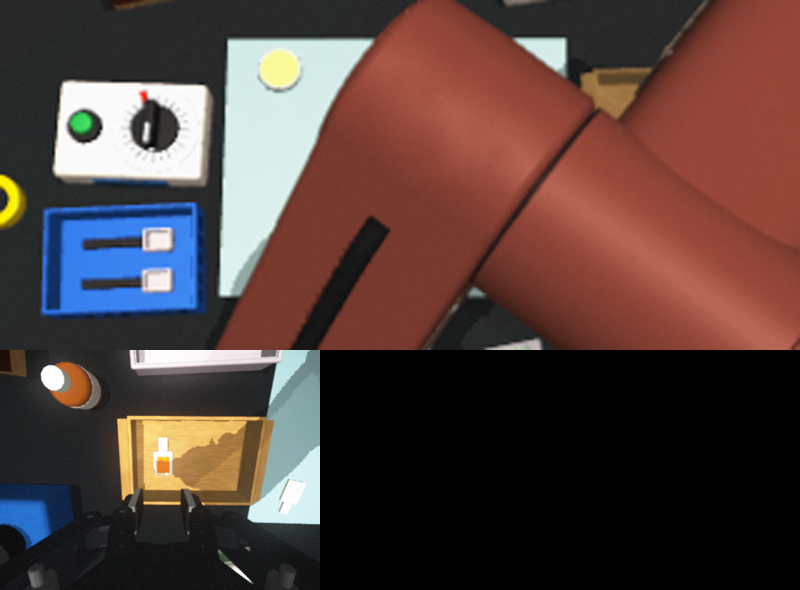

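```bash
python3 - <<'E'
from h import *
for n,p,q,e in(('w19',(105,110),(90,144),'grey'),('w20',(131,110),(117,137),'grey'),('w26',(469,226),(455,256),'grey'),('w20',(294,64),(300,100),'purple'),('w24',(311,66),(343,61),'purple'),('w23',(324,67),(362,61),'purple')):
    d=ld(n);a=onz(d,*p,.0075);b=onz(d,*q,.0075);print(e,n,a.round(4),np.degrees(np.arctan2(*(b-a)[[1,0]])).round(1))
E
```

```text
grey w19 [ 0.6542 -0.1457  0.0075] -9.5
grey w20 [ 0.6558 -0.1444  0.0075] -11.9
grey w26 [ 0.6544 -0.1478  0.0075] -10.8
purple w20 [ 0.5554 -0.0087  0.0075] 34.1
purple w24 [ 0.5586 -0.0084  0.0075] 34.0
purple w23 [ 0.5574 -0.0088  0.0075] 34.0
```

Call:
step_arm --rows '[[[4.3,22.8,0,0,0,-0.216],[4.3,22.8,0,0,0,-0.216],[4.3,22.8,-3,0,0,-0.216],[4.3,22.8,-3,0,0,-0.216],[4.3,22.8,-3,0,0,-0.216],[4.3,22.8,-3,0,0,-0.216],[4.3,22.8,-3,0,0,-0.216],[4.3,22.8,-3,0,0,-0.216]]]' --claw 0.6

```text
time_s: 35.05
position: [0.6539, -0.1461, 0.2692]
tool_rot: [0.094, 0.996, -0.0, -0.0]
wrist_force: [-0.6, -0.9, 0.4]
finger_gap: 0.603
```

```bash
python3 look.py w27
```

```text
35.1 [ 0.6539 -0.1464  0.2695] jaw 79.2 gap 0.603 [-0.33  0.66  0.07  0.99 -0.   -0.14] F [-0.3 -1.3  0.4]
```

View pics/w27.png

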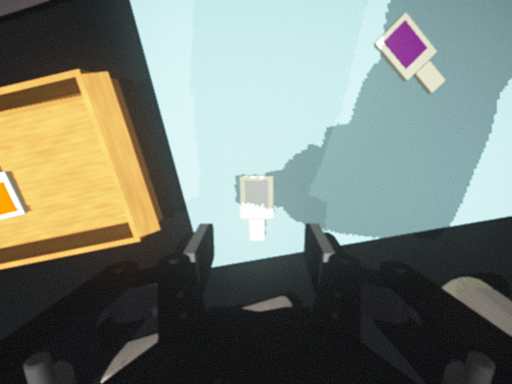

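```bash
python3 - <<'E'
from h import *
d=ld('w27');print(onz(d,257,197,.0075)); print(readout.observe()['position'])
E
```

```text
[ 0.65562797 -0.14657952  0.0075    ]
[ 0.65387064 -0.14640173  0.26947769]
```

Call:
step_arm --rows '[[[0.1,0,-4,0,0,0],[0.1,0,-8,0,0,0],[0.1,0,-9,0,0,0],[0.1,0,-9.3,0,0,0],[0.1,0,-9.3,0,0,0]]]'

```text
time_s: 35.6
position: [0.6555, -0.1459, 0.1779]
tool_rot: [0.094, 0.996, -0.0, 0.001]
wrist_force: [1.2, -1.0, 0.4]
finger_gap: 0.604
```

Call:
step_arm --rows '[[[0,0,0,0,0,0],[0,0,0,0,0,0],[0,0,0,0,0,0],[0,0,0,0,0,0],[0,0,0,0,0,0],[0,0,0,0,0,0]]]' --claw 0 --force 50

```text
time_s: 36.2
position: [0.6559, -0.1455, 0.1791]
tool_rot: [0.094, 0.996, -0.001, 0.002]
wrist_force: [-1.8, -0.5, 7.0]
finger_gap: 0.317
```

Call:
step_arm --rows '[[[0,0,3,0,0,0],[0,0,7,0,0,0],[0,0,11,0,0,0],[0,0,13,0,0,0],[0,0,13,0,0,0]]]'

```text
time_s: 36.7
position: [0.6564, -0.1455, 0.312]
tool_rot: [0.094, 0.996, -0.001, 0.004]
wrist_force: [0.8, 0.1, -0.8]
finger_gap: 0.318
```

```bash
python3 look.py w28
```

```text
36.75 [ 0.6558 -0.1453  0.3096] jaw 79.2 gap 0.318 [-0.33  0.63  0.13  1.07  0.   -0.14] F [-0.1 -0.5 -0.7]
```

View pics/w28.png

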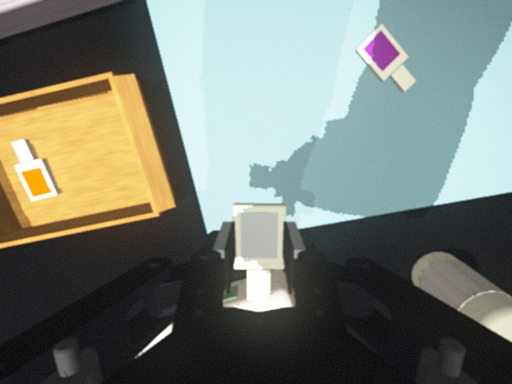

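Call:
step_arm --rows '[[[-6.3,-18.3,0,0,0,0.215],[-6.3,-18.3,0,0,0,0.215],[-6.3,-18.3,0,0,0,0.215],[-6.3,-18.3,0,0,0,0.215],[-6.3,-18.3,0,0,0,0.215],[-6.3,-18.3,0,0,0,0.215]]]'

```text
time_s: 37.35
position: [0.5913, -0.3289, 0.3056]
tool_rot: [-0.013, 1.0, 0.001, -0.001]
wrist_force: [0.4, -0.1, 0.1]
finger_gap: 0.317
```

```bash
python3 look.py w29
```

```text
37.4 [ 0.5918 -0.3278  0.3059] jaw 91.5 gap 0.312 [-0.61  0.64  0.15  1.08  0.   -0.64] F [ 0.1  0.3 -0.6]
```

View pics/w29.png

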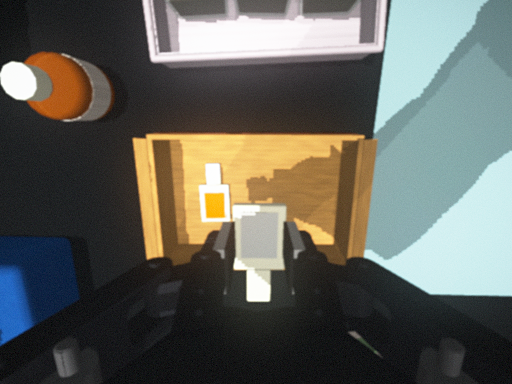

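Well placed beside the orange paddle. I'll lower it.

Call:
step_arm --rows '[[[0,0,-4,0,0,0],[0,0,-8,0,0,0],[0,0,-11,0,0,0],[0,0,-11.7,0,0,0],[0,0,-11.7,0,0,0],[0,0,-11.7,0,0,0]]]'

```text
time_s: 38.0
position: [0.593, -0.3279, 0.1913]
tool_rot: [-0.014, 1.0, -0.001, 0.001]
wrist_force: [0.8, 0.4, 0.0]
finger_gap: 0.318
```

Call:
step_arm --rows '[[[0,0,0,0,0,0],[0,0,0,0,0,0],[0,0,0,0,0,0]]]' --claw 0.4

```text
time_s: 38.3
position: [0.5924, -0.3284, 0.1908]
tool_rot: [-0.014, 1.0, -0.0, 0.001]
wrist_force: [0.1, 0.0, -0.0]
finger_gap: 0.396
```

Call:
step_arm --rows '[[[0,0,3,0,0,0],[0,0,7,0,0,0],[0,0,11,0,0,0],[0,0,11,0,0,0]]]'

```text
time_s: 38.7
position: [0.5936, -0.3293, 0.3064]
tool_rot: [-0.014, 1.0, -0.003, 0.004]
wrist_force: [0.2, -0.7, 0.6]
finger_gap: 0.403
```

```bash
python3 look.py w30
```

```text
38.75 [ 0.593  -0.3289  0.3035] jaw 91.6 gap 0.396 [-0.61  0.64  0.14  1.06  0.   -0.64] F [-1.  -0.2 -0.6]
```

View pics/w30.png

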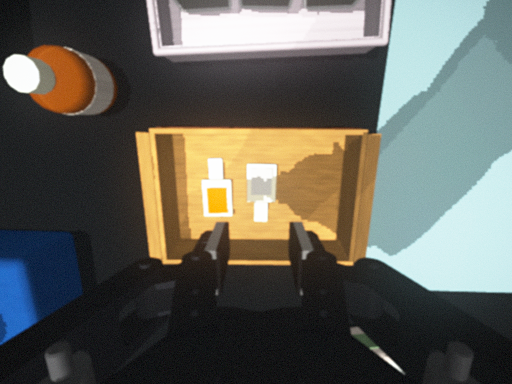

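Call:
step_arm --rows '[[[-3.5,32,0,0,0,0.565],[-3.5,32,0,0,0,0.565],[-3.5,32,-3,0,0,0.565],[-3.5,32,-3,0,0,0.565],[-3.5,32,-3,0,0,0.565],[-3.5,32,-3,0,0,0.565],[-3.5,32,-3,0,0,0.565],[-3.5,32,-3,0,0,0.565],[-3.5,32,-3,0,0,0.565],[-3.5,32,-3,0,0,0.565]]]' --claw 0.6

```text
time_s: 39.75
position: [0.5572, -0.009, 0.2696]
tool_rot: [-0.291, 0.957, -0.0, -0.0]
wrist_force: [-0.1, 0.0, 0.2]
finger_gap: 0.601
```

```bash
python3 look.py w31
```

```text
39.8 [ 0.5573 -0.0092  0.2696] jaw 123.9 gap 0.6 [-0.15  0.46 -0.28  0.83 -0.   -0.74] F [ 0.5 -1.2  0.1]
```

View pics/w31.png

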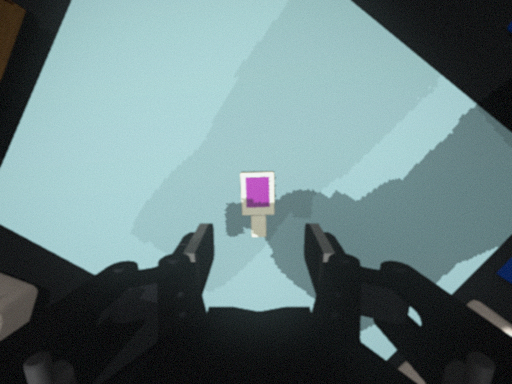

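Call:
step_arm --rows '[[[-0.1,-0.1,-4,0,0,0],[-0.1,-0.1,-8,0,0,0],[-0.1,-0.1,-9,0,0,0],[-0.1,-0.1,-9.3,0,0,0],[-0.1,-0.1,-9.3,0,0,0]]]'

```text
time_s: 40.3
position: [0.5567, -0.0097, 0.1776]
tool_rot: [-0.291, 0.957, -0.0, 0.0]
wrist_force: [1.0, -0.2, -0.6]
finger_gap: 0.593
```

Call:
step_arm --rows '[[[0,0,0,0,0,0],[0,0,0,0,0,0],[0,0,0,0,0,0],[0,0,0,0,0,0],[0,0,0,0,0,0],[0,0,0,0,0,0]]]' --claw 0 --force 50

```text
time_s: 40.9
position: [0.5569, -0.0093, 0.1786]
tool_rot: [-0.292, 0.956, -0.001, 0.001]
wrist_force: [-1.5, -0.4, 8.2]
finger_gap: 0.319
```

Call:
step_arm --rows '[[[0,0,3,0,0,0],[0,0,7,0,0,0],[0,0,11,0,0,0],[0,0,13,0,0,0],[0,0,13,0,0,0]]]'

```text
time_s: 41.4
position: [0.5574, -0.0092, 0.3112]
tool_rot: [-0.292, 0.956, -0.002, 0.003]
wrist_force: [0.2, -0.2, -0.7]
finger_gap: 0.32
```

```bash
python3 look.py w32
```

```text
41.45 [ 0.5568 -0.0092  0.3091] jaw 123.9 gap 0.321 [-0.15  0.42 -0.23  0.92 -0.   -0.74] F [ 0.4  0.2 -0.6]
```

View pics/w32.png

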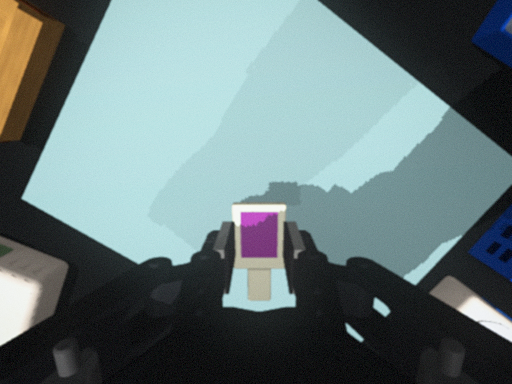

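Call:
step_arm --rows '[[[3.5,-27.5,0,0,0,-0.565],[3.5,-27.5,0,0,0,-0.565],[3.5,-27.5,0,0,0,-0.565],[3.5,-27.5,0,0,0,-0.565],[3.5,-27.5,0,0,0,-0.565],[3.5,-27.5,0,0,0,-0.565],[3.5,-27.5,0,0,0,-0.565],[3.5,-27.5,0,0,0,-0.565],[3.5,-27.5,0,0,0,-0.565]]]'

```text
time_s: 42.35
position: [0.5908, -0.283, 0.3061]
tool_rot: [-0.014, 1.0, 0.001, -0.001]
wrist_force: [-1.0, 0.3, -0.1]
finger_gap: 0.32
```

```bash
python3 look.py w33
```

```text
42.4 [ 0.591  -0.2828  0.3064] jaw 91.6 gap 0.32 [-0.56  0.6   0.07  1.04  0.   -0.59] F [-0.6  0.5  0.1]
```

View pics/w33.png

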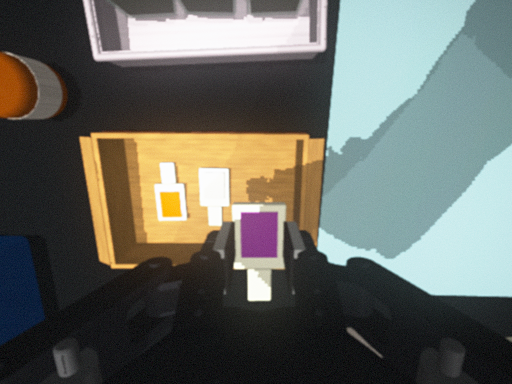

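Call:
step_arm --rows '[[[0,-0.1,-4,0,0,0],[0,-0.1,-8,0,0,0],[0,-0.1,-11,0,0,0],[0,-0.1,-11.7,0,0,0],[0,-0.1,-11.7,0,0,0],[0,-0.1,-11.7,0,0,0]]]'

```text
time_s: 43.0
position: [0.5919, -0.2851, 0.1915]
tool_rot: [-0.014, 1.0, -0.001, 0.001]
wrist_force: [-0.1, -0.5, -0.3]
finger_gap: 0.318
```

Call:
step_arm --rows '[[[0,0,0,0,0,0],[0,0,0,0,0,0],[0,0,0,0,0,0]]]' --claw 0.4

```text
time_s: 43.3
position: [0.5914, -0.2854, 0.1907]
tool_rot: [-0.014, 1.0, -0.0, 0.001]
wrist_force: [0.2, 0.2, 0.4]
finger_gap: 0.401
```

Call:
step_arm --rows '[[[0,0,3,0,0,0],[0,0,7,0,0,0],[0,0,11,0,0,0],[0,0,15,0,0,0]]]'

```text
time_s: 43.7
position: [0.5909, -0.2851, 0.3417]
tool_rot: [-0.014, 1.0, -0.0, 0.0]
wrist_force: [1.1, 0.2, -0.7]
finger_gap: 0.395
```

```bash
python3 look.py w34 t
```

```text
43.75 [ 0.5922 -0.2859  0.3491] jaw 91.6 gap 0.396 [-0.56  0.57  0.14  1.13  0.   -0.59] F [ 2.3 -1.4  5.2]
```

View pics/w34c.png

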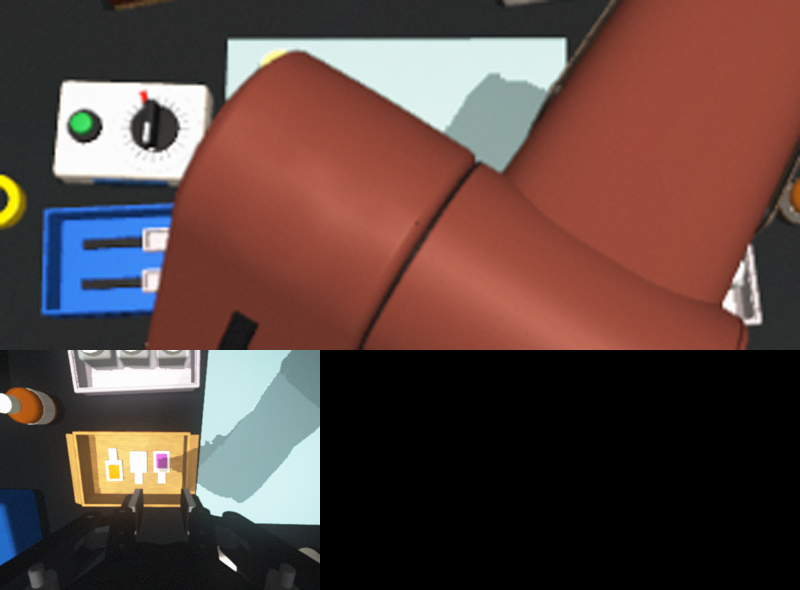

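Everything is sorted: the carton shows the orange, grey and purple paddles. I'll go to the timer, unwinding the wrist so that the clockwise turn has range.

Call:
step_arm --rows '[[[0,56,2,0,0,1.45],[0,56,2,0,0,1.45],[0,56,2,0,0,1.45],[0,56,2,0,0,1.45],[0,56,2,0,0,1.45],[0,56,2,0,0,1.45],[0,56,2,0,0,1.45],[0,56,2,0,0,1.45],[0,56,2,0,0,1.45],[0,56,2,0,0,1.45]]]' --claw 0.6

```text
time_s: 44.8
position: [0.5906, 0.2165, 0.3575]
tool_rot: [-0.675, 0.737, -0.0, 0.0]
wrist_force: [1.4, -0.3, -0.0]
finger_gap: 0.599
```

```bash
python3 look.py w35 t
```

```text
44.85 [0.5899 0.2231 0.3577] jaw 175.5 gap 0.601 [ 0.24  0.52  0.07  1.12  0.   -1.25] F [-3.2  4.2  0.4]
```

View pics/w35c.png

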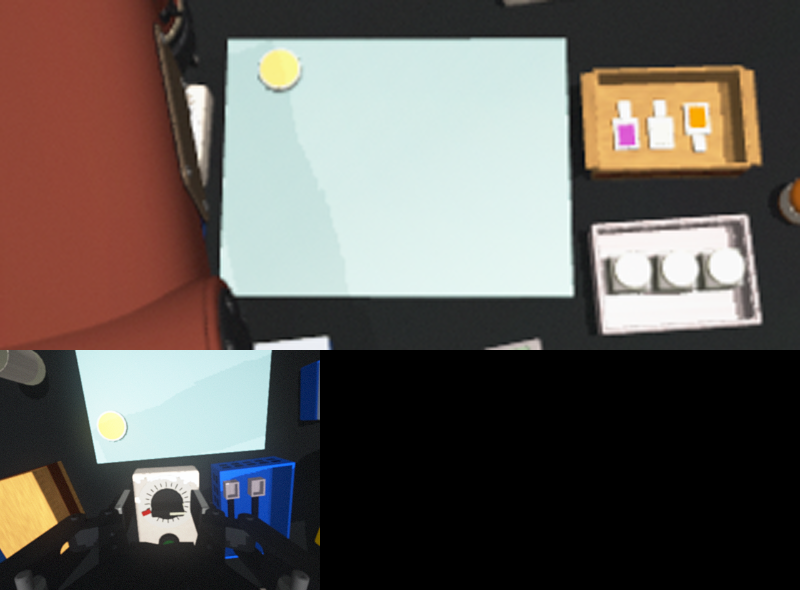

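Call:
step_arm --rows '[[[0,6,0,0,0,1.6],[0,6,0,0,0,1.6],[0,6,0,0,0,1.6],[0,6,0,0,0,1.6],[0,6,0,0,0,1.6],[0,6,0,0,0,1.6],[0,6,0,0,0,1.6],[0,6,0,0,0,1.6],[0,6,0,0,0,1.6],[0,6,0,0,0,1.6]]]'

```text
time_s: 45.9
position: [0.5911, 0.2739, 0.3573]
tool_rot: [0.997, -0.08, -0.0, 0.0]
wrist_force: [-0.3, 0.2, -0.3]
finger_gap: 0.6
```

Call:
step_arm --rows '[[[0,0,0,0,0,0.03],[0,0,0,0,0,0.03],[0,0,0,0,0,0.03]]]'

```text
time_s: 46.2
position: [0.5911, 0.2742, 0.3574]
tool_rot: [0.998, -0.068, -0.0, 0.0]
wrist_force: [0.2, 0.2, -0.7]
finger_gap: 0.6
```

```bash
python3 look.py w36; python3 - <<'E'
from h import *
for n,b in(('w36',(80,340,130,390)),):
    im=cv2.cvtColor(ld(n)['img'],cv2.COLOR_RGB2BGR)[b[0]:b[1],b[2]:b[3]]
    cv2.imwrite('pics/w36z.png',cv2.resize(im,(580,580),interpolation=cv2.INTER_CUBIC))
d=ld('w36');h=hsvof(d);red=((h[...,0]<8)|(h[...,0]>172))&(h[...,1]>150)&(h[...,2]>80)
grn=(h[...,0]>50)&(h[...,0]<75)&(h[...,1]>150)
for nm,m,z in(('red',red,.049),('green',grn,.05)):
    n,l,s,c=cv2.connectedComponentsWithStats(m.astype(np.uint8))
    for i in range(1,n):
        if s[i,4]>25:print(nm,s[i],c[i].round(1),onz(d,*c[i],z).round(4))
E
```

```text
46.25 [0.5911 0.2742 0.3574] jaw 82.2 gap 0.604 [ 0.32  0.56  0.14  1.15 -0.   -2.68] F [-0.2  0.   0.2]
red [218 145  13  16 104] [223.8 152.6] [0.6274 0.307  0.049 ]
green [149 188  23  23 394] [159.7 199.8] [0.5868 0.3841 0.05  ]
```

View pics/w36z.png

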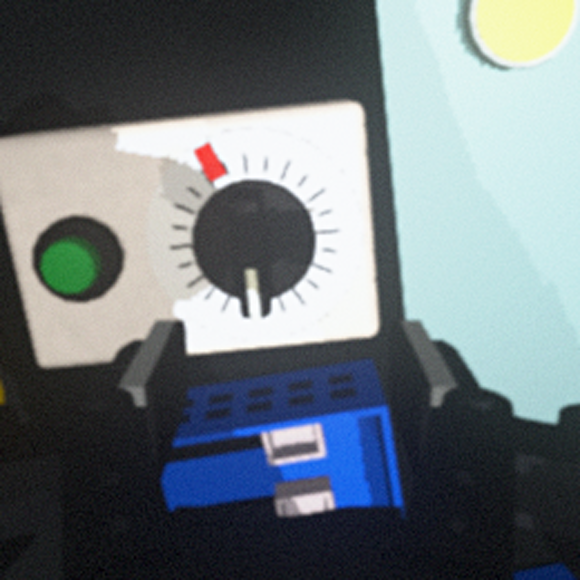

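```bash
python3 - <<'E'
from h import *
d=ld('w36')
Z=lambda x,y:(130+x/2.2308,80+y/2.2308)
# skirt: left, right, top extents of black disc
L=onz(d,*Z(192,238),.053);R=onz(d,*Z(316,238),.053);T=onz(d,*Z(253,178),.053)
print('L',L.round(4),'R',R.round(4),'T',T.round(4),'mid',((L+R)/2).round(4))
ax=(L+R)/2
o=onz(d,*Z(204,147),.049);i=onz(d,*Z(219,178),.049);m=(o+i)/2
c=onz(d,223.8,152.6,.049)
print('mark',o,i,c,'dist',np.hypot(*(c-ax)[:2]),'ang mark own',np.degrees(np.arctan2(*(o-i)[[1,0]])),'ang from axis',np.degrees(np.arctan2(*(c-ax)[[1,0]])))
# cloud: top of bar (knob) points z>.07 near
P=cloud(d);m=(np.abs(P[...,2]-.083)<.012)&(np.hypot(P[...,0]-ax[0],P[...,1]-ax[1])<.05)
Q=P[m];print(m.sum(),cv2.minAreaRect((Q[:,:2]*1000).astype(np.float32)),np.median(Q[:,2]))
m=(np.abs(P[...,2]-.053)<.003)&(np.hypot(P[...,0]-ax[0],P[...,1]-ax[1])<.045)
h=hsvof(d);m&=h[...,2]<60;Q=P[m];print(m.sum(),cv2.minEnclosingCircle((Q[:,:2]*1000).astype(np.float32)))
m=((P[...,2]>.04)&(P[...,2]<.05)&(h[...,1]<40)&(h[...,2]>120)&(np.hypot(P[...,0]-.587,P[...,1]-.33)<.12))
Q=P[m];print('timer',m.sum(),cv2.minAreaRect((Q[:,:2]*1000).astype(np.float32)),np.median(Q[:,2]))
# pointer line on the bar at z .085? 
for z in(.055,.085):
  a=onz(d,*Z(252,268),z);b=onz(d,*Z(254,318),z);print('ptr',z,a.round(4),b.round(4),np.degrees(np.arctan2(*(b-a)[[1,0]])))
E
```

```text
L [0.5936 0.3206 0.053 ] R [0.5856 0.2626 0.053 ] T [0.6178 0.2878 0.053 ] mid [0.5896 0.2916 0.053 ]
mark [0.63445451 0.30828466 0.049     ] [0.61937395 0.30382096 0.049     ] [0.62735505 0.3070584  0.049     ] dist 0.040806584356448 ang mark own 16.488260425426724 ang from axis 22.214157719499127
854 ((587.6062622070312, 292.594970703125), (14.077370643615723, 54.78892135620117), 87.21578216552734) 0.08387470211296723
13 ((588.865234375, 310.8081970214844), 17.04680633544922)
timer 12442 ((589.6600952148438, 324.28277587890625), (178.11448669433594, 118.41169738769531), 88.14523315429688) 0.044541281644245645
ptr 0.055 [0.5757 0.2946 0.055 ] [0.5504 0.2975 0.055 ] 173.47570347952978
ptr 0.085 [0.5846 0.2915 0.085 ] [0.5621 0.2941 0.085 ] 173.4757034795299
```

```bash
python3 - <<'E'
from h import *
ax=np.array([.5887,.2922])
for n in('top0','w9t','t5','w18t','w22t','w26t','w36','w9','w8'):
    d=ld(n);h=hsvof(d);red=((h[...,0]<8)|(h[...,0]>172))&(h[...,1]>120)&(h[...,2]>80)
    K,l,s,c=cv2.connectedComponentsWithStats(red.astype(np.uint8))
    for i in range(1,K):
        p=onz(d,*c[i],.048)[:2]
        if s[i,4]>4 and np.hypot(*(p-ax))<.06:
            print(n,s[i,4],p.round(4),'r',np.hypot(*(p-ax)).round(4),'ang',np.degrees(np.arctan2(*(p-ax)[::-1])).round(1))
    P=cloud(d); 
    g=(h[...,0]>50)&(h[...,0]<75)&(h[...,1]>150)&(np.hypot(P[...,0]-.59,P[...,1]-.38)<.03)
    if g.sum()>5: print('  green z',np.median(P[g][:,2]).round(4),np.median(P[g],0).round(4))
E
```

```text
top0 9 [0.6289 0.3066] r 0.0427 ang 19.8
  green z 0.0657 [0.59   0.3754 0.0657]
w9t 9 [0.6289 0.3066] r 0.0427 ang 19.8
  green z 0.0657 [0.5896 0.3757 0.0657]
t5 9 [0.6289 0.3066] r 0.0427 ang 19.8
  green z 0.0657 [0.5896 0.3751 0.0657]
w18t 9 [0.6289 0.3066] r 0.0427 ang 19.8
  green z 0.0661 [0.5901 0.3751 0.0661]
w22t 9 [0.6289 0.3066] r 0.0427 ang 19.8
  green z 0.0657 [0.5906 0.3758 0.0657]
w26t 9 [0.6289 0.3066] r 0.0427 ang 19.8
  green z 0.0657 [0.5897 0.3754 0.0657]
w36 115 [0.6272 0.3072] r 0.0413 ang 21.3
  green z 0.0662 [0.591  0.377  0.0662]
w9 130 [0.6278 0.3073] r 0.042 ang 21.1
  green z 0.0663 [0.5899 0.3766 0.0663]
w8 175 [0.6288 0.3084] r 0.0432 ang 21.9
  green z 0.0663 [0.5892 0.3758 0.0663]
```

Call:
step_arm --rows '[[[-0.2,1.8,0,0,0,0.084],[-0.2,1.8,-4,0,0,0.084],[-0.2,1.8,-8,0,0,0.084],[-0.2,1.8,-11,0,0,0.084],[-0.2,1.8,-12.5,0,0,0.084],[-0.2,1.8,-12.5,0,0,0.084],[-0.2,1.8,-12.5,0,0,0.084]]]' --claw 0.5

```text
time_s: 46.95
position: [0.5893, 0.2925, 0.233]
tool_rot: [1.0, -0.026, 0.0, -0.0]
wrist_force: [0.3, -0.6, 0.3]
finger_gap: 0.499
```

```bash
python3 look.py w37
```

```text
47.0 [0.5896 0.2927 0.2337] jaw 87.1 gap 0.5 [ 0.35  0.67 -0.01  0.89  0.   -2.74] F [ 0.9  0.  -0. ]
```

View pics/w37.png

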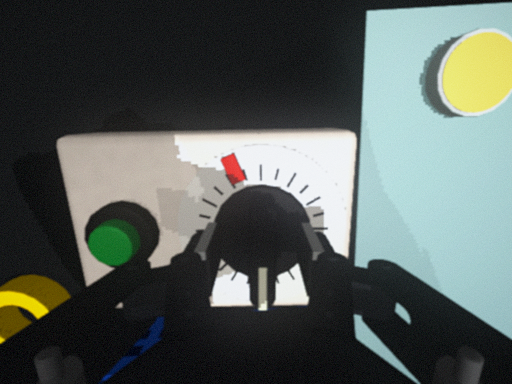

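The knob bar stands between the pads. I'll close and then turn clockwise in stages.

Call:
step_arm --rows '[[[0,0,0,0,0,0],[0,0,0,0,0,0],[0,0,0,0,0,0],[0,0,0,0,0,0],[0,0,0,0,0,0],[0,0,0,0,0,0]]]' --claw 0 --force 60

```text
time_s: 47.6
position: [0.5895, 0.2915, 0.2341]
tool_rot: [1.0, -0.026, 0.001, 0.001]
wrist_force: [-0.6, -7.8, 7.5]
finger_gap: 0.155
```

Call:
step_arm --rows '[[[0,0,0,0,0,-0.1],[0,0,0,0,0,-0.2],[0,0,0,0,0,-0.3],[0,0,0,0,0,-0.4],[0,0,0,0,0,-0.5]]]'

```text
time_s: 48.1
position: [0.5894, 0.2909, 0.2341]
tool_rot: [0.962, -0.274, 0.001, 0.002]
wrist_force: [-3.1, -12.8, 10.8]
finger_gap: 0.148
```

```bash
python3 look.py w38; python3 -c "
from h import *
print(readout.observe()['wrist_torque'].round(2))"
```

```text
48.15 [0.5894 0.2909 0.2341] jaw 57.8 gap 0.151 [ 0.35  0.67 -0.01  0.89 -0.   -2.23] F [ -3.5 -12.1  10.7]
[-2.3   0.49 -0.06]
```

View pics/w38.png

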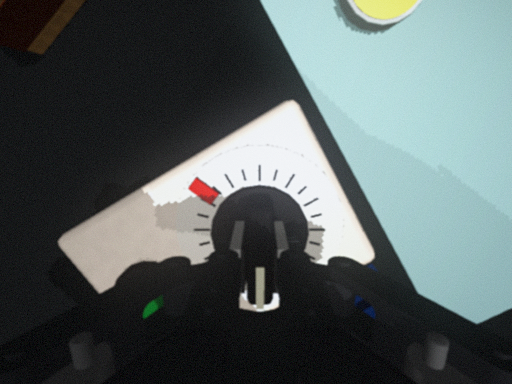

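Call:
step_arm --rows '[[[0,-0.1,0,0,0,-0.12],[0,-0.1,0,0,0,-0.24],[0,-0.1,0,0,0,-0.36],[0,-0.1,0,0,0,-0.48],[0,-0.1,0,0,0,-0.6],[0,-0.1,0,0,0,-0.72],[0,-0.1,0,0,0,-0.84],[0,-0.1,0,0,0,-0.96],[0,-0.1,0,0,0,-1.08],[0,-0.1,0,0,0,-1.2]]]'

```text
time_s: 49.15
position: [0.5881, 0.2899, 0.2341]
tool_rot: [-0.639, 0.77, -0.001, -0.002]
wrist_force: [-9.7, -11.8, 16.4]
finger_gap: 0.151
```

```bash
python3 look.py w39
```

```text
49.2 [0.588  0.2899 0.234 ] jaw 168.9 gap 0.151 [ 0.35  0.66 -0.01  0.9  -0.   -1.03] F [ -9.6 -11.7  15.3]
```

View pics/w39.png

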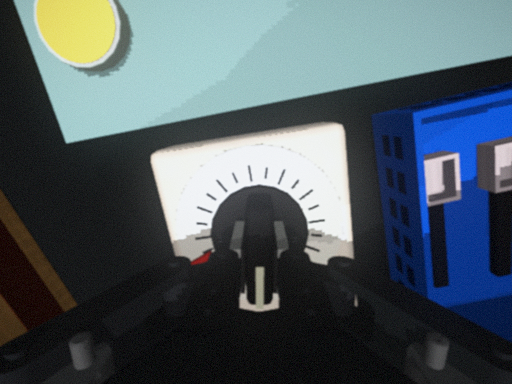

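Call:
step_arm --rows '[[[-0.1,-0.1,0,0,0,-0.12],[-0.1,-0.1,0,0,0,-0.24],[-0.1,-0.1,0,0,0,-0.36],[-0.1,-0.1,0,0,0,-0.48],[-0.1,-0.1,0,0,0,-0.6],[-0.1,-0.1,0,0,0,-0.72],[-0.1,-0.1,0,0,0,-0.84],[-0.1,-0.1,0,0,0,-0.96],[-0.1,-0.1,0,0,0,-1.016],[-0.1,-0.1,0,0,0,-1.016]]]'

```text
time_s: 50.2
position: [0.5867, 0.2902, 0.2341]
tool_rot: [-0.186, 0.983, -0.0, -0.001]
wrist_force: [-10.8, -3.1, 15.4]
finger_gap: 0.15
```

```bash
python3 look.py w40
```

```text
50.25 [0.5867 0.2903 0.2341] jaw 111.5 gap 0.154 [ 0.35  0.66 -0.02  0.89  0.   -0.03] F [-10.5  -3.2  15.3]
```

View pics/w40.png

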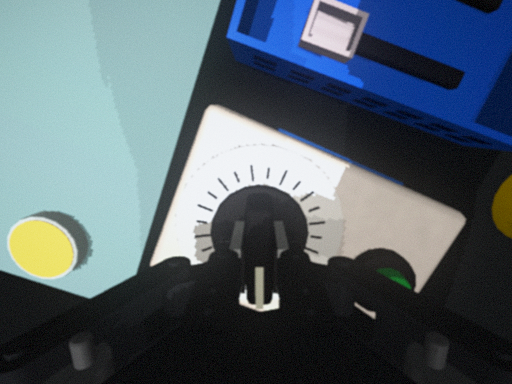

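Call:
step_arm --rows '[[[0,0,0,0,0,0],[0,0,0,0,0,0],[0,0,0,0,0,0],[0,0,4,0,0,0],[0,0,8,0,0,0],[3,0,12,0,0,0],[6,0,13,0,0,0],[6,0,13,0,0,0]]]' --claw 0.5

```text
time_s: 51.05
position: [0.6514, 0.2902, 0.3649]
tool_rot: [-0.186, 0.983, 0.0, 0.003]
wrist_force: [-1.1, 1.0, 0.2]
finger_gap: 0.5
```

```bash
python3 look.py w41
```

```text
51.1 [0.6496 0.2903 0.3631] jaw 111.4 gap 0.499 [ 0.32  0.68  0.37  1.26 -0.   -0.06] F [-0.3 -0.5 -0.8]
```

View pics/w41.png

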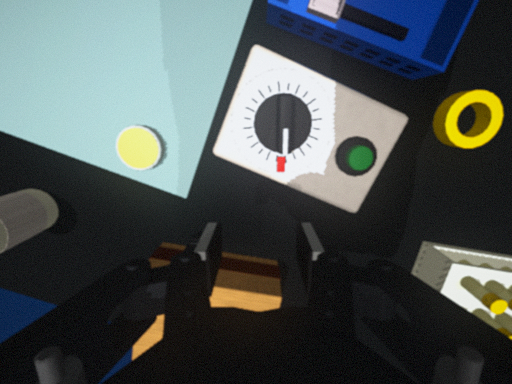

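```bash
python3 - <<'E'
from h import *
d=ld('w41');h=hsvof(d)
im=cv2.cvtColor(d['img'],cv2.COLOR_RGB2BGR)[75:185,220:350];cv2.imwrite('pics/w41z.png',cv2.resize(im,None,fx=5,fy=5,interpolation=cv2.INTER_CUBIC))
red=((h[...,0]<8)|(h[...,0]>172))&(h[...,1]>120)&(h[...,2]>80);red[:, :260]=0;red[:,310:]=0;red[200:]=0
n,l,s,c=cv2.connectedComponentsWithStats(red.astype(np.uint8));i=1+np.argmax(s[1:,4]);p=onz(d,*c[i],.048)[:2]
P=cloud(d);m=(np.abs(P[...,2]-.083)<.008)&(np.hypot(P[...,0]-.5887,P[...,1]-.2922)<.045);r=cv2.minAreaRect((P[m][:,:2]*1000).astype(np.float32));print('bar',m.sum(),r)
ax=np.array([.5887,.2922])
print('red',c[i],p,np.degrees(np.arctan2(*(p-ax)[::-1])),np.hypot(*(p-ax)))
# white pointer pixels on bar
w=(h[...,2]>150)&(h[...,1]<60)&cv2.dilate(m.astype(np.uint8),None).astype(bool)
v,u=np.nonzero(w);W=np.array([onz(d,a,b,.085)[:2] for a,b in zip(u,v)]);print(len(W),W.mean(0));q=W.mean(0)-ax;print(np.degrees(np.arctan2(q[1],q[0])));vx=cv2.fitLine((W*1000).astype(np.float32),cv2.DIST_L2,0,.01,.01).ravel();print(np.degrees(np.arctan2(vx[1],vx[0])))
E
```

```text
bar 946 ((587.9286499023438, 292.1126708984375), (53.73847579956055, 14.130966186523438), 21.15692710876465)
red [280.34579439 163.63551402] [0.62737981 0.30698191] 20.914906685372546 0.04140812269712722
200 [0.59765433 0.29625523]
24.364788446252298
20.956032
```

View pics/w41z.png

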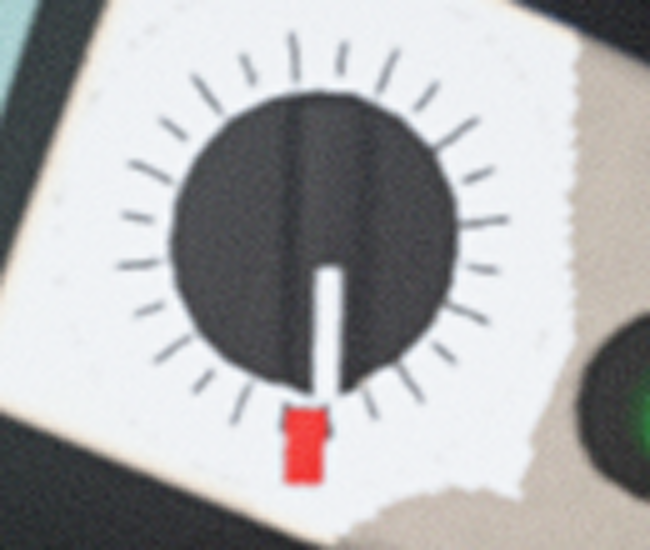

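The bar is at 21.1° and the mark at 20.9°, so the pointer is on the marker. Now I'll press the green button.

Call:
step_arm --rows '[[[-6,8.6,0,0,0,0],[-6,8.6,0,0,0,0],[-6,8.6,-5,0,0,0],[-6,8.6,-10,0,0,0],[-6,8.6,-10,0,0,0],[-6,8.6,-10,0,0,0]]]' --claw 0

```text
time_s: 51.7
position: [0.5874, 0.3763, 0.2624]
tool_rot: [-0.187, 0.982, -0.0, -0.001]
wrist_force: [-0.1, 0.3, 0.6]
finger_gap: 0.002
```

```bash
python3 look.py w42
```

```text
51.75 [0.5885 0.3765 0.2644] jaw 111.5 gap 0.001 [0.46 0.71 0.17 1.02 0.   0.09] F [0.7 0.9 0.2]
```

View pics/w42.png

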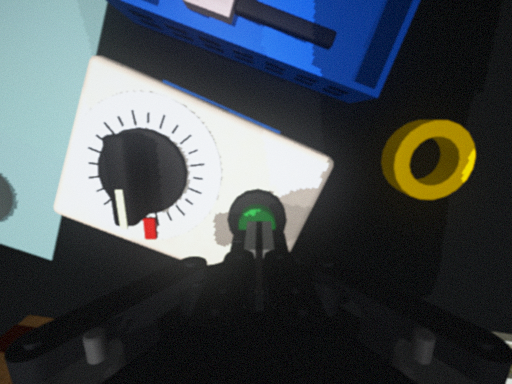

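Call:
step_arm --rows '[[[0.1,0,-1.5,0,0,0],[0.1,0,-2.2,0,0,0],[0.1,0,-2.6,0,0,0],[0.1,0,-2.8,0,0,0],[0.1,0,-2.8,0,0,0]]]'

```text
time_s: 52.25
position: [0.5895, 0.3764, 0.2351]
tool_rot: [-0.186, 0.982, -0.0, 0.001]
wrist_force: [1.9, -1.6, 3.6]
finger_gap: -0.002
```

Call:
step_arm --rows '[[[0,0,-0.2,0,0,0],[0,0,-0.3,0,0,0],[0,0,-0.3,0,0,0]]]'

```text
time_s: 52.55
position: [0.5894, 0.3764, 0.2343]
tool_rot: [-0.186, 0.982, -0.0, 0.001]
wrist_force: [-4.1, -4.6, 18.8]
finger_gap: -0.003
```

The reaction rose to 19 N, well past the button's 5 N, so it has bottomed out. I'll retreat and check.

Call:
step_arm --rows '[[[0,0,2,0,0,0],[0,0,6,0,0,0],[0,0,11,0,0,0],[0,0,15,0,0,0],[-5,5,15,0,0,0],[-10,10,15,0,0,0],[-15,15,15,0,0,0],[-20,15,15,0,0,0],[-25,15,15,0,0,0],[-25,15,15,0,0,0]]]'

```text
time_s: 53.55
position: [0.338, 0.5267, 0.3813]
tool_rot: [-0.187, 0.982, -0.0, -0.0]
wrist_force: [-1.0, 0.9, 0.2]
finger_gap: -0.004
```

Call:
step_arm --rows '[[[0,0,0,0,0,0],[0,0,0,0,0,0],[0,0,0,0,0,0]]]'

```text
time_s: 53.85
position: [0.341, 0.5261, 0.3816]
tool_rot: [-0.186, 0.982, 0.0, 0.0]
wrist_force: [0.4, -0.5, 0.2]
finger_gap: 0.001
```

```bash
python3 look.py w43 t; python3 - <<'E'
from h import *
ax=np.array([.5887,.2922]);d=ld('w43t');P=cloud(d)
m=(np.abs(P[...,2]-.083)<.008)&(np.hypot(P[...,0]-ax[0],P[...,1]-ax[1])<.045);print('bar',m.sum(),cv2.minAreaRect((P[m][:,:2]*1000).astype(np.float32)))
E
```

```text
53.9 [0.3413 0.526  0.3815] jaw 111.4 gap -0.002 [ 0.88  0.5   0.1   1.17 -0.    0.5 ] F [ 1.1 -0.1  0.2]
bar 93 ((589.8175048828125, 292.4939270019531), (55.05607986450195, 14.039469718933105), 21.26573944091797)
```

View pics/w43c.png

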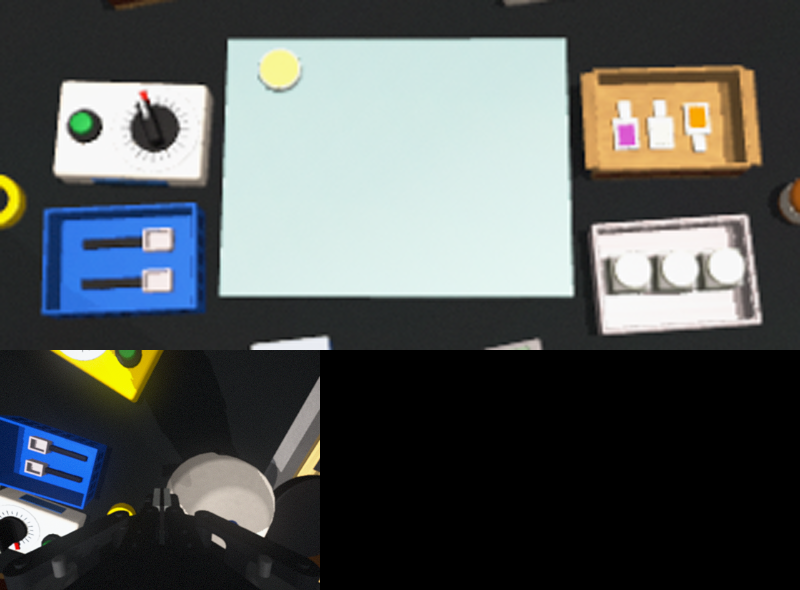

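View pics/w43t.png

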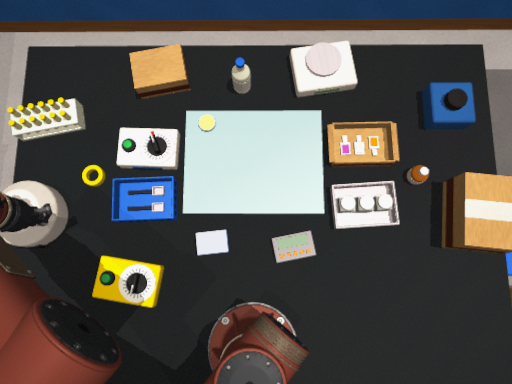

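The mat is clear except for the dish at (206,122), which hasn't moved, and every piece is in its container. The pointer is on the mark and the bystanders haven't moved, so I'll hand in.

```bash
python3 -c "
from h import *
print(workorder.job_done())"
```

```text
the job is handed in; nothing more can be done
None
```

The job is done and handed in at about 54 s. All three jars are in the steel tray, the orange, grey and purple paddles are in the carton, and both scoops are in the basket. After that I turned the knob to the red marker, then pressed the green button.

- **Sorting:** the last top view shows every piece in its container and the mat empty except for the dish. The dish, tape roll, amber bottle and yellow look-alike were where they started. I noticed no knock to any piece and no slackened grip.
- **Knob:** the pointer bar measured 21.1–21.3° and the marker about 20.9°. Single views put the marker anywhere from 19.8° to 21.9°.
- **Button:** I judged it fully pressed from the force, about 19 N against its nominal 5 N, since its travel can't be read directly.

Turning the knob put about 20 N on the wrist (well under the 120 N limit), because my grip was 1–2 mm off its axis. No check failed.

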